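# Free the split ring of a filter holder with the hook pick

## Robot

A 6-joint arm with a two-finger parallel gripper is mounted at the origin on the work surface; the furniture and walls round the work are solid. World frame = base frame: x ahead of the robot, y to its left, z up, the work surface at z = 0. Lengths are in m, angles in rad, forces in N, time in s.
With the tool pointing down it reaches from about 0.35 to 0.725 m from the base axis. Payload 4.3 kg.
Tool frame: the origin (TCP) lies midway between the tips of the shut fingers; the grasp point (between the pads) lies 19 mm behind it; z points along the fingers, y is the line along which they close (so a half turn about z gives the same grasp; the last joint's range is limited). The gripper opens to 85 mm and grips with 20 to 120 N. Pads are 22 mm wide; open, the fingers measure 114 mm over their backs; the gripper's body (76 mm by 85 mm) begins 54 mm behind the grasp point. The pads swing forward as they close: fully open they stand 13 mm farther back than shut.
Start: joints at [-1.345, 0.377, 0.081, 1.274, 0, 1.46], TCP at [0.189, -0.543, 0.231] pointing down, gripper open.
Joint ranges: [-2.72, 2.72], [-0.84, 1.66], [-1.02, 1.22], [-1.77, 2.12], [-1.37, 1.28], [-3.14, 3.14]. Speed limits (rad/s): [2.57, 2.57, 3.14, 3.14, 3.14, 3.14].

## Interface

Orientations are given as a unit quaternion [x, y, z, w].
In Python, from bench import ctrl gives the robot as it stands.
- The arm moves only by the shell command python3 -m creep 'ROWS'. ROWS is JSON, a list of rows, each an object of numbers: "jaw": the closure, from 0 (fully open) to 1 (shut); "dx", "dy", "dz": the shift along the tool's x, y, z in m; "yaw": the turn about the tool's z in degrees. In form: [{"jaw": .., "dx": .., "dy": .., "dz": .., "yaw": ..}, ...]. A call has 1 to 20 rows; each row shifts and turns the commanded pose from where the row before left it, along the tool's axes as they then stand; what a row does not reach is not made up. A row lasts 1/10 s, in which the tool goes at most 50 mm and 8.59 degrees, less where a joint would pass 70% of its speed; a pose out of reach is approached as far as the arm can. A call is refused whole if a number of a shift passes 0.05 or a number of a turn 8.59, either way. A call with a gripper value outside its range is refused whole. The fingers move at their own pace and stop on an object; the grip force is fixed at half the most. Time passes only in rows, so rows that do not move let the fingers close. It gives the time, the measured TCP pose, the force, the opening and the grip force at its end, in the units of the state.
- ctrl.state(): the state, without advancing time (a new reading comes with each control period).
- ctrl.snapshot(name): name is "side" or "top"; returns a dict with "image" (420x560x3 uint8, red, green, blue), "fx", "fy", "cx", "cy" (pixels), "eye" and "rotation" of the camera in the world. Camera axes: x right, y up, looking along -z (the intrinsics and any distortion apply to the point x, -y, -z); pixel columns grow to the right and rows downward; lengths in m; the calibration is good to about 2 mm. A picture is of the moment at which its call begins. There is no depth.
- ctrl.job_done(): hands the job in; it is judged then, once.
Trained networks look in the newest picture that a camera, given by its name, has taken for a name from the list of things; names that differ only in an ending like _2 or _b are one class to them, and where a whole thing is asked for, a point or a joint stands for the part that bears it (a point fixed in the world has none). Each returns a list of dicts, best first, with "p" (0 to 1); they miss things now and then, are a little off and sometimes report something else, mostly with a low value. They report only what shows in the picture. A call takes as long as a camera call. They do not tell look-alikes from the thing itself.
- ctrl.find_in(camera, query): "rect" ([left, top, right, bottom] in pixels, round what is visible of it).
The state is a dict: "time": time; "joint_pos": joint angles; "joint_vel": joint speeds; "joint_torque": joint torques, N m; "eef_pos": TCP position; "tcp_rot": TCP orientation; "force": force on the tool from outside, world axes, zero at the start; "ft_torque": the same for the moment, N m; "gripper_width": finger opening in m; "grasp_force": force on a finger pad.
Only numpy, scipy, OpenCV 4.12 (cv2) and the standard library are available. Lean on these libraries where they do the work, as an engineer would, in place of code of your own. Each camera call takes 0.05 s, during which the arm holds its last target. There are 200 camera calls.

## Task

Free the split steel ring that keeps the blue filter glass in its round metal holder. Take the orange-handled hook pick out of its wooden stand, press its toe down on the sprung glass inside the ring just far enough to slide it under one end of the ring, and lift, doing the other end likewise if it stays down, until both ends have snapped up past the two brass balls and the ring rests loose on them, still on the holder. How far the shank sticks out of the handle varies, so feel for the glass. Then put the pick back in its stand, upright and fully down; never press the glass with more than 18 N or pull the ring with more than 25 N, keep the fingers off the ring, and leave everything else where it is.

Things in the scene. Friction and masses are not known exactly. Their poses are not given: they have to be found in the camera images.
- holder: Round dark grey metal filter holder fixed to the bench: foot 112 mm, body 100 mm in diameter, 44 mm high. Origin: centre of its underside, z up. A 72 mm bore opens upward, 10 mm deep to a ledge (66 mm inside diameter) on which the split ring lies, with the blue glass inside the ledge. Two sprung brass balls stick out of the bore wall over the ring, 75 degrees either side of the holder's -x direction.
- holder_seat (a point): Point on the holder's axis at the height of the ring's ledge, 34 mm above the bench. The balls (8 mm diameter, centres 7.4 mm higher) reach 2.5 mm out of the wall over the ring's edge. A ring end pulled up with about 10 N pushes them back and snaps past; they spring out again under the ring and hold it up.
- ring: Loose rigid flat steel split ring, 70 mm outside, 54 mm inside diameter, 4 mm thick, 30 g, lying in the bore, 6 mm below the rim. Origin: centre of its underside. Its gap is on its own -x side, roughly towards the robot. Each end has a lug, 9 mm wide, reaching inward to 20 mm from the ring's centre, 22 degrees either side of -x.
- end_a (a point): Underside of the ring's lug on the +y side of the gap, 23.5 mm from the ring's centre. Raising a lug about 20 mm brings its side past the ball, and mostly the other side too, while the far side stays on the ledge; the ring then rests tilted about 13 degrees on the balls, its ends some 13 mm above the ledge.
- end_b (a point): Point at the underside of the ring's lug on the -y side of the gap, 23.5 mm from the ring's centre.
- pick: Loose hook pick, 70 g, in the stand. Origin: on its axis at the underside of its black collar (36 mm diameter, 5 mm thick), on the stand; z up. Above, a square orange handle, 14 x 14 mm, sides along x and y, top 55 mm above the origin. Below, a steel shank 5 mm thick, clamped anywhere so that the toe underside is 37 to 55 mm below the origin (not measured), ends in a flat toe along +x: 5 mm wide, 2.4 mm thick, tip 9 mm from the axis.
- stand: Fixed dark wooden stand, 62 x 62 mm, 64 mm high, on a 78 mm foot, with a square pocket 26 x 26 mm, 61 mm deep, in the top: the shank and toe fit in at any turn and the collar rests on the top. Origin: centre of its underside.
- stand_mouth (a point): Centre of the pocket's mouth, 64 mm above the bench: the pick's origin lies here when it is put away.
- weight: Small brass weight, 33 mm across and 44 mm high, a bystander.
- lump: Cobalt-blue glass lump, 52 mm long, a bystander.
- filter_glass: Blue filter glass disc, 65 mm in diameter, slippery, inside the ledge under the ring. Origin: centre of its top. A spring holds it up against a stop with its top 0.3 mm below the ring's underside; pressed down it begins to sink at about 2.5 N, then gives way 1 mm for every 4 N, at most 7 mm. It cracks above 18 N.
Things that resemble listed ones, but are neither listed nor needed, are in the scene too. What is shaped like the stand but pink or red is not meant. What is shaped like the pick but red is not meant.

How it is judged:
On the way, in this order (a step that is already met when the one before it is completed fails the run):
1. the pick is taken up out of its stand, its collar at least 30 mm above the stand (z of pick in the frame of stand_mouth above 0.03 m), for 0.1 s.
2. the pick's toe, inside the ring, presses the filter glass (contact force between pick and filter_glass above 3 N), for 0.1 s.
3. the pick holds an end of the ring lifted at least 8 mm above the ledge (contact force between pick and ring above 0.05 N and z of any of end_a, end_b in the frame of holder_seat above 0.008 m), for 0.1 s.
At the end, for the whole second after the job is handed in: Both ring ends stand over 8 mm above the ledge; the ring is at rest on the holder, its centre within 15 mm of the axis, tilted under 0.45 rad; the pick stands at rest in its stand, upright within 0.12 rad, its origin within 12 mm sideways and 4 mm in height of the pocket mouth (z of each of end_a, end_b in the frame of holder_seat above 0.008 m and horizontal distance between ring and holder below 0.015 m and angle between ring's own z axis and vertical below 0.45 rad and linear speed of each of ring, pick below 0.02 m/s and horizontal distance between pick and stand_mouth below 0.012 m and z of pick in the frame of stand_mouth between -0.004 and 0.004 m and angle between pick's own z axis and vertical below 0.12 rad); the robot touches nothing.
It fails at once if the pick presses the filter glass with more than 18 N (contact force between pick and filter_glass above 18 N).
It fails at once if the pick pushes or pulls the ring with more than 25 N (contact force between pick and ring above 25 N).
It fails at once if the fingers touch the ring (contact force between the fingers and ring above 0.5 N).
It fails at once if a bystander is moved more than 20 mm (distance of any of weight, lump from where it was at the start of the episode above 0.02 m).
It also fails if it takes over 61 s, if anything falls off the work surface, if the arm or the gripper's body presses on something with over 40 N, if the wrist force passes 120 N, or if a joint passes its speed limit or range.

## Working session

There is one attempt and no reset: what is moved stays moved. The work goes in short steps, Python scripts to look and compute and a shell command to move; the robot and the scene stay as the last step left them, time stands still between calls to the robot, and variables do not carry over. Pictures are saved under pics/ and viewed, at most 10 in all, crops included, and the job is handed in when it is done.

```bash
ls; mkdir -p pics; python3 - <<'E'
from bench import ctrl
import cv2,json
s=ctrl.state();print({k:s[k] for k in('time','eef_pos','tcp_rot','force','gripper_width')})
for c in('side','top'):
    d=ctrl.snapshot(c);cv2.imwrite(f'pics/{c}0.png',d['image'][:,:,::-1])
    print(c,{k:v for k,v in d.items() if k!='image'})
    for q in('holder','ring','pick','stand','weight','lump','filter_glass','end_a'):
        print(q,[( [round(x) for x in r['rect']],round(r['p'],2)) for r in ctrl.find_in(c,q)][:4])
E
```

```text
pics
{'time': 0.0, 'eef_pos': array([ 0.18932127, -0.54226336,  0.2303655 ]), 'tcp_rot': array([ 9.85938531e-01,  1.67105394e-01, -6.65231894e-05, -9.97775363e-04]), 'force': array([ 0.30341751, -0.25998372, -1.20064775]), 'gripper_width': 0.08550159709272417}
side {'fx': 524.8701816979287, 'fy': 524.8701816979287, 'cx': 286.44547710300316, 'cy': 216.65048620670134, 'eye': array([ 0.11323093, -1.21866308,  0.94927373]), 'rotation': array([ 0.43076406, -0.07811206, -0.15657578,  0.88533884])}
holder [([244, 177, 278, 208], 0.98), ([275, 223, 312, 266], 0.64)]
ring [([250, 178, 270, 190], 0.63)]
pick [([387, 309, 428, 323], 0.64), ([288, 218, 297, 242], 0.53)]
stand [([274, 224, 310, 265], 0.9), ([219, 215, 251, 252], 0.76), ([358, 236, 394, 274], 0.57)]
weight []
lump [([344, 222, 358, 235], 0.69)]
filter_glass [([255, 185, 273, 190], 0.63), ([273, 225, 312, 265], 0.2)]
end_a [([250, 181, 272, 190], 0.58)]
top {'fx': 467.9565693347839, 'fy': 467.9565693347839, 'cx': 276.2282732613769, 'cy': 220.2200177341639, 'eye': array([ 0.39216198, -0.15818861,  1.24809359]), 'rotation': array([ 0.03196479, -0.04514517, -0.69714499,  0.714793  ])}
holder [([175, 212, 216, 256], 0.68)]
ring [([185, 219, 208, 244], 0.82)]
pick [([410, 161, 425, 179], 0.55), ([298, 229, 308, 239], 0.54)]
stand [([284, 219, 316, 251], 0.94), ([238, 268, 274, 303], 0.9), ([323, 146, 353, 181], 0.76)]
weight [([122, 282, 138, 294], 0.56)]
lump [([284, 155, 297, 173], 0.69)]
filter_glass [([181, 222, 204, 243], 0.65)]
end_a [([182, 221, 211, 245], 0.57)]
```

```bash
python3 - <<'E'
import cv2
a=cv2.imread('pics/side0.png')[140:360,180:460];b=cv2.imread('pics/top0.png')[120:320,160:440]
cv2.imwrite('pics/side0c.png',cv2.resize(a,None,fx=2.7,fy=2.7,interpolation=2))
cv2.imwrite('pics/top0c.png',cv2.resize(b,None,fx=2.8,fy=2.8,interpolation=2))
E
```

```text
(no output)
```

View pics/side0c.png

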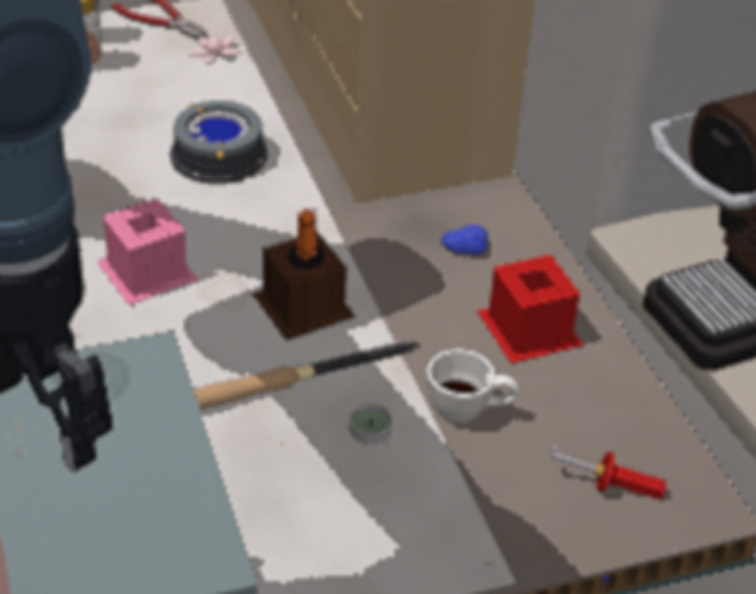

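View pics/top0c.png

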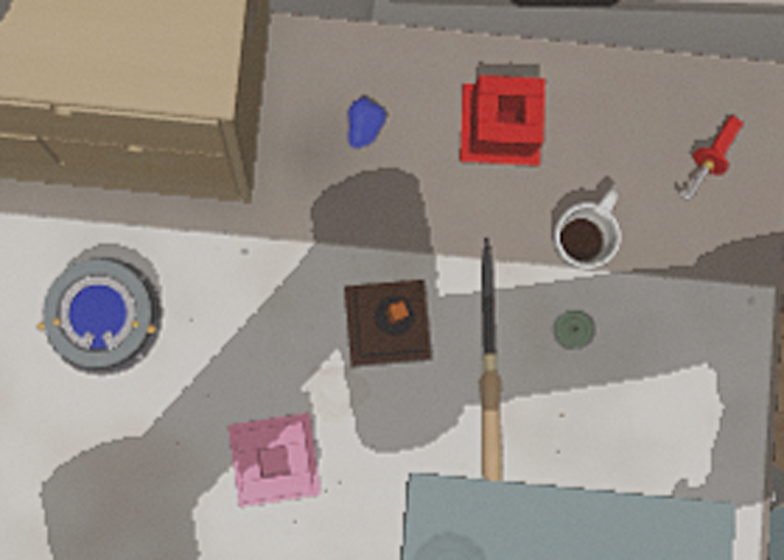

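```bash
cat >h.py <<'E'
import numpy as np,cv2
from scipy.spatial.transform import Rotation as R
CAL={'side':(524.870,286.445,216.650,[0.11323093,-1.21866308,0.94927373],[0.43076406,-0.07811206,-0.15657578,0.88533884]),
'top':(467.957,276.228,220.220,[0.39216198,-0.15818861,1.24809359],[0.03196479,-0.04514517,-0.69714499,0.714793])}
def ray(c,u,v,z):
    f,cx,cy,e,q=CAL[c]; d=R.from_quat(q).apply([(u-cx)/f,-(v-cy)/f,-1]); e=np.array(e)
    return e+d*(z-e[2])/d[2]
def proj(c,p):
    f,cx,cy,e,q=CAL[c]; d=R.from_quat(q).inv().apply(np.array(p)-e)
    return np.array([cx+f*d[0]/-d[2],cy-f*d[1]/-d[2]])
E
python3 - <<'E'
from h import *
t=lambda u,v,z:ray('top',160+u/2.8,120+v/2.8,z)
print('stand',[t(*p,.064)[:2].round(4) for p in((345,288),(424,280),(431,358),(352,366),(388,323))])
print('pink?',t(400,310,.119).round(4),'collar',t(396,315,.069).round(4))
print('holder',t(100,313,.044),'ring',t(98,313,.038),'balls',t(55,322,.0414),t(139,324,.0414),'lugs',t(85,340,.038),t(112,339,.038))
im=cv2.imread('pics/top0.png');s=cv2.imread('pics/side0.png')
z=lambda a,f:cv2.resize(a,None,fx=f,fy=f,interpolation=cv2.INTER_CUBIC)
A=z(im[212:257,173:218],8.8888);B=z(im[213:258,278:323],8.8888)
cv2.imwrite('pics/z1.png',np.hstack([A,B]))
o=cv2.inRange(cv2.cvtColor(im,4+36),(5,140,120),(18,255,255)); o[:220]=0;o[245:]=0;o[:,:285]=0;o[:,318:]=0
ys,xs=o.nonzero();print(len(xs),xs.mean(),ys.mean(),xs.min(),xs.max(),ys.min(),ys.max())
E
```

```text
stand [array([ 0.5159, -0.1967]), array([ 0.5251, -0.2685]), array([ 0.4542, -0.2759]), array([ 0.4452, -0.2046]), array([ 0.485 , -0.2364])]
pink? [ 0.4922 -0.2429  0.119 ] collar [ 0.492  -0.2432  0.069 ]
holder [0.48901197 0.02733806 0.044     ] ring [0.48944746 0.03010297 0.038     ] balls [0.47986834 0.06862119 0.0414    ] [ 0.47998469 -0.00847094  0.0414    ] lugs [0.46420624 0.0409708  0.038     ] [0.46575256 0.01621865 0.038     ]
30 301.96666666666664 230.66666666666666 299 305 228 233
```

View pics/z1.png

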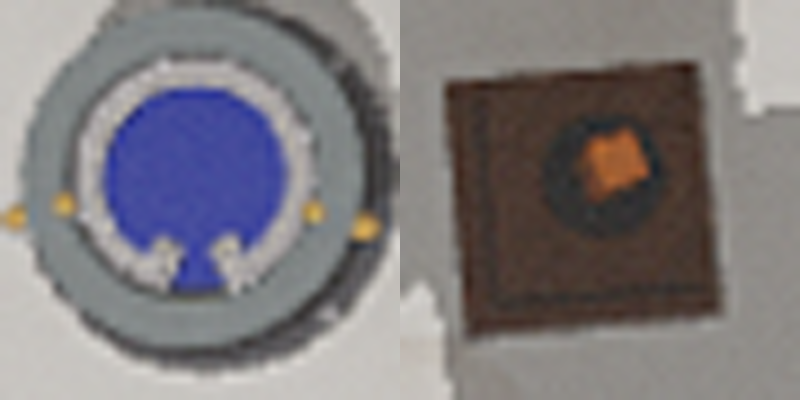

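```bash
python3 - <<'E'
from h import *
a=lambda x,y,z:ray('top',173+x/8.8889,212+y/8.8889,z)[:2]
b=lambda x,y,z:ray('top',278+(x-400)/8.8889,213+y/8.8889,z)[:2]
print('holder',a(193,177,.044),'ring',a(194,176,.038),'glass',a(196,176,.034));
B1,B2=a(64,204,.042),a(315,212,.042);L1,L2=a(163,248,.038),a(229,248,.038)
print('balls',B1,B2,np.linalg.norm(B1-B2),'lugs',L1,L2,np.linalg.norm(L1-L2))
n=lambda v:np.degrees(np.arctan2(v[1],v[0]))
print('ball line ang',n(B1-B2),'lug line',n(L1-L2))
c=a(193.5,176.5,.038);print('gap dir',n((L1+L2)/2-c), n(L1-c),n(L2-c), np.linalg.norm(L1-c))
print('handle',b(617,160,.119),'collar',b(604,175,.069),'edges',n(b(632,128,.119)-b(592,143,.119)),n(b(632,128,.119)-b(648,183,.119)))
# side check
for p in ([.4894,-.2415,.119],[.4894,-.2415,.069],[.488,.029,.044]): print(proj('side',p),proj('top',p))
E
```

```text
holder [0.48861927 0.02989252] ring [0.48939895 0.03055235] glass [0.48973526 0.03059461]
balls [0.47999006 0.06708653] [ 0.47951214 -0.00546285] 0.0725509568165154 lugs [0.4682152  0.03862336] [0.46869737 0.01952822] 0.01910123111021391
ball line ang 89.62257196010047 lug line 91.44646638626033
gap dir -175.55807047912003 159.33779436351006 -151.49145480458827 0.022480221790503876
handle [ 0.49148707 -0.24188281] collar [ 0.49150626 -0.2419609 ] edges -67.97188010825907 17.21091383070208
[291.7968713  219.79583918] [302.2394351 231.8537956]
[291.61056414 234.83707329] [300.75295115 233.51256398]
[259.51962764 186.94958205] [195.04992646 232.16117202]
```

```bash
python3 -m creep '[{"jaw":0,"dx":0.0384,"dy":-0.0184,"dz":0.003},{"jaw":0,"dx":0.0384,"dy":-0.0184,"dz":0.003},{"jaw":0,"dx":0.0384,"dy":-0.0184,"dz":0.003},{"jaw":0,"dx":0.0384,"dy":-0.0184,"dz":0.003},{"jaw":0,"dx":0.0384,"dy":-0.0184,"dz":0.003},{"jaw":0,"dx":0.0384,"dy":-0.0184,"dz":0.003},{"jaw":0,"dx":0.0384,"dy":-0.0184,"dz":0.003},{"jaw":0,"dx":0.0384,"dy":-0.0184,"dz":0.003},{"jaw":0,"dx":0.0384,"dy":-0.0184,"dz":0.003},{"jaw":0,"dx":0.0384,"dy":-0.0184,"dz":0.003},{"jaw":0},{"jaw":0},{"jaw":0}]'
```

```text
schema error: expected keys jaw, dx, dy, dz, yaw
```

```bash
python3 -m creep '[{"jaw":0,"dx":0.0384,"dy":-0.0184,"dz":0.003,"yaw":0},{"jaw":0,"dx":0.0384,"dy":-0.0184,"dz":0.003,"yaw":0},{"jaw":0,"dx":0.0384,"dy":-0.0184,"dz":0.003,"yaw":0},{"jaw":0,"dx":0.0384,"dy":-0.0184,"dz":0.003,"yaw":0},{"jaw":0,"dx":0.0384,"dy":-0.0184,"dz":0.003,"yaw":0},{"jaw":0,"dx":0.0384,"dy":-0.0184,"dz":0.003,"yaw":0},{"jaw":0,"dx":0.0384,"dy":-0.0184,"dz":0.003,"yaw":0},{"jaw":0,"dx":0.0384,"dy":-0.0184,"dz":0.003,"yaw":0},{"jaw":0,"dx":0.0384,"dy":-0.0184,"dz":0.003,"yaw":0},{"jaw":0,"dx":0.0384,"dy":-0.0184,"dz":0.003,"yaw":0},{"jaw":0,"dx":0,"dy":0,"dz":0,"yaw":0},{"jaw":0,"dx":0,"dy":0,"dz":0,"yaw":0}]'
```

```text
time: 2.1
eef_pos: [0.4918, -0.242, 0.2011]
tcp_rot: [0.986, 0.168, -0.0, 0.0]
force: [-0.8, 0.2, 0.3]
gripper_width: 0.0853
grasp_force: 0.0
```

```bash
python3 -m creep '[{"jaw":0,"dx":0,"dy":0,"dz":0.03,"yaw":0},{"jaw":0,"dx":0,"dy":0,"dz":0.03,"yaw":0},{"jaw":0,"dx":0,"dy":0,"dz":0.03,"yaw":0},{"jaw":0,"dx":0,"dy":0,"dz":0.02,"yaw":0},{"jaw":0,"dx":0,"dy":0,"dz":0.014,"yaw":0},{"jaw":0.5,"dx":0,"dy":0,"dz":0,"yaw":0},{"jaw":1,"dx":0,"dy":0,"dz":0,"yaw":0},{"jaw":1,"dx":0,"dy":0,"dz":0,"yaw":0},{"jaw":1,"dx":0,"dy":0,"dz":0,"yaw":0},{"jaw":1,"dx":0,"dy":0,"dz":0,"yaw":0},{"jaw":1,"dx":0,"dy":0,"dz":0,"yaw":0},{"jaw":1,"dx":0,"dy":0,"dz":0,"yaw":0}]'
```

```text
time: 3.3
eef_pos: [0.492, -0.2431, 0.0783]
tcp_rot: [0.986, 0.167, 0.001, 0.001]
force: [-1.0, 0.0, 6.5]
gripper_width: 0.013
grasp_force: 58.4
```

```bash
python3 -m creep '[{"jaw":1,"dx":0,"dy":0,"dz":-0.01,"yaw":0},{"jaw":1,"dx":0,"dy":0,"dz":-0.02,"yaw":0},{"jaw":1,"dx":0,"dy":0,"dz":-0.03,"yaw":0},{"jaw":1,"dx":0,"dy":0,"dz":-0.03,"yaw":0},{"jaw":1,"dx":0,"dy":0,"dz":-0.03,"yaw":0},{"jaw":1,"dx":0,"dy":0,"dz":-0.02,"yaw":0},{"jaw":1,"dx":0,"dy":0,"dz":0,"yaw":0},{"jaw":1,"dx":0,"dy":0,"dz":0,"yaw":0}]'; python3 - <<'E'
from bench import ctrl
from h import *
s=ctrl.state();p=s['eef_pos'];print(p,s['joint_pos'],s['force'])
out=[]
for c in('side','top'):
    im=ctrl.snapshot(c)['image'][:,:,::-1]; cv2.imwrite(f'pics/{c}1.png',im)
    u,v=proj(c,[p[0],p[1],p[2]-.04]).round().astype(int);print(c,u,v)
    out.append(cv2.resize(im[v-32:v+32,u-32:u+32],(400,400),interpolation=2))
cv2.imwrite('pics/z2.png',np.hstack(out))
E
```

```text
time: 4.1
eef_pos: [0.4915, -0.2426, 0.2172]
tcp_rot: [0.986, 0.167, 0.0, 0.0]
force: [-0.1, -0.2, -0.5]
gripper_width: 0.0133
grasp_force: 58.4
[ 0.49151366 -0.24259444  0.21720982] [-5.74251402e-01  3.25826122e-01 -2.98144111e-02  1.21472843e+00
  3.63106615e-05  2.23137855e+00] [-0.14524618 -0.20560932 -0.54296097]
side 293 201
top 305 229
```

View pics/z2.png

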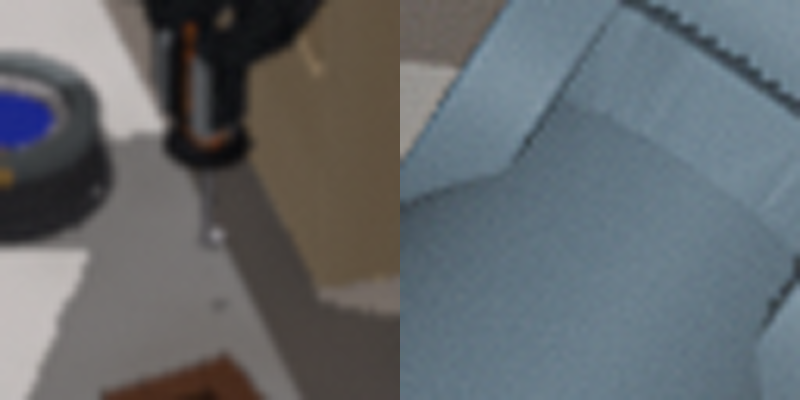

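```bash
python3 - <<'E'
from h import *
im=cv2.imread('pics/side1.png');u0,v0=283,185;f=14
o=cv2.resize(im[v0:v0+40,u0:u0+27],None,fx=f,fy=f,interpolation=cv2.INTER_CUBIC)
P=lambda p:tuple(((proj('side',p)-[u0,v0]+.5)*f).round().astype(int).tolist())
x,y,z=.4915,-.2426,.203
print('collar',P((x,y,z)));
for L in(.037,.046,.055):
  print(L,'axis',P((x,y,z-L)),{a:P((x+.009*np.cos(np.radians(a)),y+.009*np.sin(np.radians(a)),z-L)) for a in(19,109,-71,-161)})
cv2.imwrite('pics/z3.png',o)
E
```

```text
collar (148, 119)
0.037 axis (146, 288) {19: (185, 269), 109: (114, 265), -71: (178, 312), -161: (107, 307)}
0.046 axis (145, 329) {19: (184, 310), 109: (113, 305), -71: (178, 352), -161: (106, 348)}
0.055 axis (145, 369) {19: (183, 349), 109: (113, 345), -71: (177, 392), -161: (106, 388)}
```

View pics/z3.png

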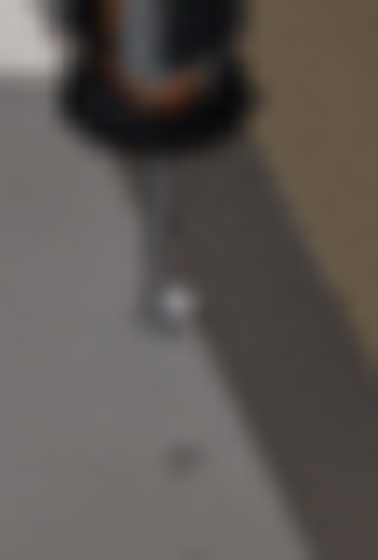

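```bash
python3 -m creep '[{"jaw":1,"dx":0,"dy":0,"dz":0,"yaw":-8.5},{"jaw":1,"dx":0,"dy":0,"dz":0,"yaw":-8.5},{"jaw":1,"dx":0,"dy":0,"dz":0,"yaw":-8.5},{"jaw":1,"dx":0,"dy":0,"dz":0,"yaw":-8.5},{"jaw":1,"dx":0,"dy":0,"dz":0,"yaw":-8.5},{"jaw":1,"dx":0,"dy":0,"dz":0,"yaw":-8.5},{"jaw":1,"dx":0,"dy":0,"dz":0,"yaw":-8.5},{"jaw":1,"dx":0,"dy":0,"dz":0,"yaw":-8.5},{"jaw":1,"dx":0,"dy":0,"dz":0,"yaw":-8.5},{"jaw":1,"dx":0,"dy":0,"dz":0,"yaw":-8.5},{"jaw":1,"dx":0,"dy":0,"dz":0,"yaw":-5},{"jaw":1,"dx":0,"dy":0,"dz":0,"yaw":0}]'; python3 - <<'E'
from bench import ctrl
from h import *
s=ctrl.state();print(s['eef_pos'],s['joint_pos'])
im=ctrl.snapshot('side')['image'][:,:,::-1]; cv2.imwrite('pics/side2.png',im)
u0,v0=280,185;f=14
cv2.imwrite('pics/z4.png',cv2.resize(im[v0:v0+40,u0:u0+30],None,fx=f,fy=f,interpolation=cv2.INTER_CUBIC))
E
```

```text
time: 5.4
eef_pos: [0.4905, -0.2421, 0.2156]
tcp_rot: [0.579, 0.815, -0.0, -0.002]
force: [0.2, 0.0, 0.0]
gripper_width: 0.0131
grasp_force: 58.3
[ 0.49051465 -0.24205332  0.2156334 ] [-5.74365975e-01  3.27307268e-01 -3.18209612e-02  1.21482485e+00
 -4.76735513e-05  6.60855720e-01]
```

View pics/z4.png

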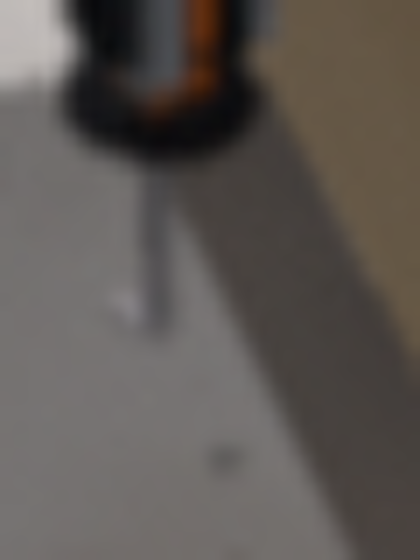

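```bash
python3 -m creep '[{"jaw":1,"dx":0,"dy":0,"dz":0,"yaw":-8.59},{"jaw":1,"dx":0,"dy":0,"dz":0,"yaw":-8.59},{"jaw":1,"dx":0,"dy":0,"dz":0,"yaw":-8.59},{"jaw":1,"dx":0,"dy":0,"dz":0,"yaw":-8.59},{"jaw":1,"dx":0,"dy":0,"dz":0,"yaw":-8.59},{"jaw":1,"dx":0,"dy":0,"dz":0,"yaw":-8.59},{"jaw":1,"dx":0.0163,"dy":0.0428,"dz":0,"yaw":0},{"jaw":1,"dx":0.0163,"dy":0.0428,"dz":0,"yaw":0},{"jaw":1,"dx":0.0163,"dy":0.0428,"dz":0,"yaw":0},{"jaw":1,"dx":0.0163,"dy":0.0428,"dz":0,"yaw":0},{"jaw":1,"dx":0.0163,"dy":0.0428,"dz":0,"yaw":0},{"jaw":1,"dx":0.0163,"dy":0.0428,"dz":0,"yaw":0},{"jaw":1,"dx":0,"dy":0,"dz":0.03,"yaw":0},{"jaw":1,"dx":0,"dy":0,"dz":0.03,"yaw":0},{"jaw":1,"dx":0,"dy":0,"dz":0.02,"yaw":0},{"jaw":1,"dx":0,"dy":0,"dz":0.012,"yaw":0},{"jaw":1,"dx":0,"dy":0,"dz":0,"yaw":0},{"jaw":1,"dx":0,"dy":0,"dz":0,"yaw":0},{"jaw":1,"dx":0,"dy":0,"dz":0,"yaw":0}]'; python3 - <<'E'
from bench import ctrl
from h import *
s=ctrl.state();print(s['eef_pos'],s['joint_pos'],s['force'],R.from_quat(s['tcp_rot']).as_matrix()[:,0])
im=ctrl.snapshot('side')['image'][:,:,::-1]
print(proj('side',[.489,.03,.04]))
u0,v0=225,150
cv2.imwrite('pics/z5.png',cv2.resize(im[v0:v0+60,u0:u0+80],None,fx=9,fy=9,interpolation=cv2.INTER_CUBIC))
E
```

```text
time: 7.35
eef_pos: [0.4843, 0.0319, 0.1261]
tcp_rot: [0.167, 0.986, 0.0, 0.001]
force: [-0.1, 0.0, -0.9]
gripper_width: 0.0134
grasp_force: 58.8
[0.48426421 0.03191526 0.12607064] [-6.49320935e-02  2.58313889e-01 -3.68749038e-01  9.42319926e-01
 -9.58994753e-05  2.71247224e-01] [-0.09166198  0.01837834 -0.85621775] [-0.94402093  0.32988263 -0.00138749]
[259.77092306 187.79580347]
```

View pics/z5.png

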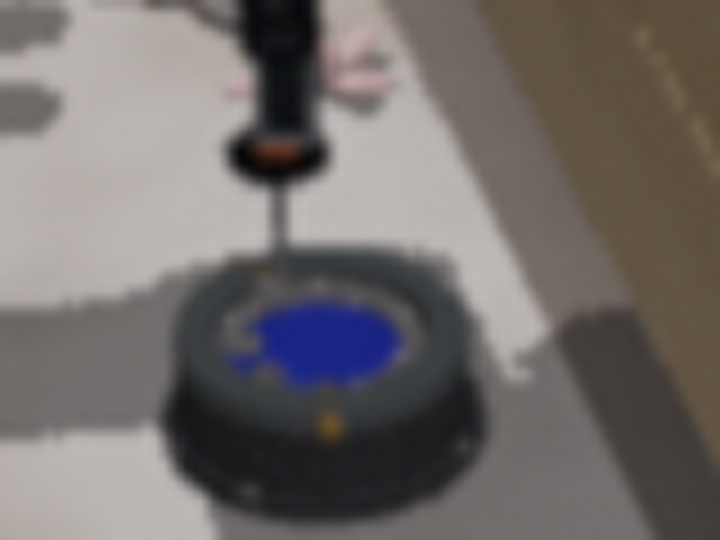

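```bash
python3 - <<'E'
from h import *
P=lambda *p:((proj('side',p)-[225,150]+.5)*9).round()
print('collar',P(.4843,.0319,.1118),'toe.043',P(.4843,.0319,.0688),'holder rim c',P(.4889,.0302,.044),'ring top c',P(.489,.0303,.038),'lug a',P(.4668,.0380,.038),'lug b',P(.4678,.0204,.038),'ball near',P(.4795,-.0055,.0414))
E
```

```text
collar [296. 164.] toe.043 [300. 273.] holder rim c [317. 335.] ring top c [317. 349.] lug a [247. 350.] lug b [266. 378.] ball near [323. 405.]
```

```bash
python3 -m creep '[{"jaw":1,"dx":-0.006,"dy":0.001,"dz":0,"yaw":0},{"jaw":1,"dx":0,"dy":0,"dz":0.01,"yaw":0},{"jaw":1,"dx":0,"dy":0,"dz":0.01,"yaw":0},{"jaw":1,"dx":0,"dy":0,"dz":0,"yaw":0},{"jaw":1,"dx":0,"dy":0,"dz":0,"yaw":0}]'; python3 - <<'E'
from bench import ctrl
from h import *
s=ctrl.state();print(s['force'])
im=ctrl.snapshot('side')['image'][:,:,::-1]
u0,v0=225,150
cv2.imwrite('pics/z6.png',cv2.resize(im[v0:v0+60,u0:u0+80],None,fx=9,fy=9,interpolation=cv2.INTER_CUBIC))
E
```

```text
time: 7.9
eef_pos: [0.4887, 0.031, 0.1045]
tcp_rot: [0.167, 0.986, -0.0, -0.001]
force: [-0.8, 0.4, -0.2]
gripper_width: 0.0131
grasp_force: 58.7
[-0.84441676  0.41616663 -0.19178796]
```

View pics/z6.png

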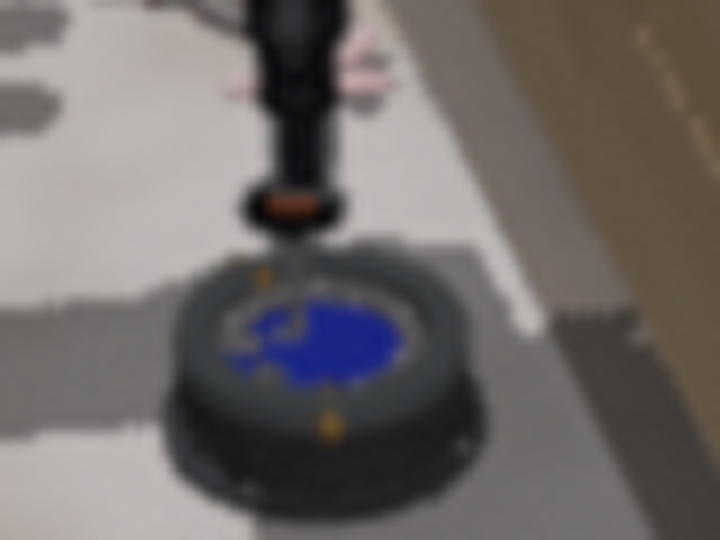

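```bash
for i in 1 2 3; do :; done; python3 -m creep '[{"jaw":1,"dx":0,"dy":0,"dz":0.003,"yaw":0},{"jaw":1,"dx":0,"dy":0,"dz":0,"yaw":0}]' | egrep 'eef|^force'; python3 -m creep '[{"jaw":1,"dx":0,"dy":0,"dz":0.002,"yaw":0},{"jaw":1,"dx":0,"dy":0,"dz":0,"yaw":0}]'| egrep 'eef|^force'; python3 -m creep '[{"jaw":1,"dx":0,"dy":0,"dz":0.002,"yaw":0},{"jaw":1,"dx":0,"dy":0,"dz":0,"yaw":0}]'| egrep 'eef|^force'
```

```text
eef_pos: [0.4896, 0.031, 0.1021]
force: [-0.2, 0.4, -0.9]
eef_pos: [0.4895, 0.031, 0.1002]
force: [0.1, -0.5, -1.4]
eef_pos: [0.4895, 0.031, 0.0981]
force: [-0.1, 0.5, -0.6]
```

```bash
python3 -m creep '[{"jaw":1,"dx":0,"dy":0,"dz":0.0015,"yaw":0},{"jaw":1,"dx":0,"dy":0,"dz":0,"yaw":0}]' | egrep 'eef|^force'; python3 -m creep '[{"jaw":1,"dx":0,"dy":0,"dz":0.0015,"yaw":0},{"jaw":1,"dx":0,"dy":0,"dz":0,"yaw":0}]'| egrep 'eef|^force'; python3 -m creep '[{"jaw":1,"dx":0,"dy":0,"dz":0.001,"yaw":0},{"jaw":1,"dx":0,"dy":0,"dz":0,"yaw":0}]'| egrep 'eef|^force'
```

```text
eef_pos: [0.4898, 0.031, 0.097]
force: [0.1, -0.2, 2.4]
eef_pos: [0.4899, 0.0309, 0.0959]
force: [-1.7, -1.3, 6.7]
eef_pos: [0.4901, 0.0309, 0.0953]
force: [-2.0, 0.2, 9.9]
```

```bash
python3 -m creep '[{"jaw":1,"dx":0,"dy":0,"dz":0.0008,"yaw":0},{"jaw":1,"dx":0,"dy":0,"dz":0,"yaw":0}]' | egrep 'eef|^force'; python3 -m creep '[{"jaw":1,"dx":0,"dy":0,"dz":0,"yaw":0}]'| egrep 'eef|^force';
```

```text
eef_pos: [0.4901, 0.0309, 0.0947]
force: [-2.3, -0.3, 11.6]
eef_pos: [0.4901, 0.0309, 0.0948]
force: [-2.1, -0.1, 10.5]
```

```bash
python3 -m creep '[{"jaw":1,"dx":0,"dy":0,"dz":0.0006,"yaw":0},{"jaw":1,"dx":0,"dy":0,"dz":0,"yaw":0},{"jaw":1,"dx":0,"dy":0,"dz":0,"yaw":0}]' | egrep 'eef|^force'; python3 -m creep '[{"jaw":1,"dx":0.002,"dy":0,"dz":0,"yaw":0},{"jaw":1,"dx":0.002,"dy":0,"dz":0,"yaw":0},{"jaw":1,"dx":0,"dy":0,"dz":0,"yaw":0}]'| egrep 'eef|^force';
```

```text
eef_pos: [0.4901, 0.0309, 0.0944]
force: [-3.3, -0.2, 12.2]
eef_pos: [0.4891, 0.0314, 0.0952]
force: [1.0, -1.6, 9.2]
```

```bash
python3 -m creep '[{"jaw":1,"dx":0,"dy":0,"dz":0,"yaw":0},{"jaw":1,"dx":0,"dy":0,"dz":0,"yaw":0}]'| egrep 'eef|^force';python3 -m creep '[{"jaw":1,"dx":0.002,"dy":0,"dz":0.0004,"yaw":0},{"jaw":1,"dx":0,"dy":0,"dz":0,"yaw":0}]'| egrep 'eef|^force'; python3 -c "
from bench import ctrl
from h import *
print(R.from_quat(ctrl.state()['tcp_rot']).as_matrix().round(4))"
```

```text
eef_pos: [0.4892, 0.0314, 0.0951]
force: [0.2, -1.4, 10.0]
eef_pos: [0.4879, 0.0321, 0.095]
force: [1.4, -1.3, 10.5]
[[-9.441e-01  3.295e-01  8.200e-03]
 [ 3.295e-01  9.441e-01 -1.900e-03]
 [-8.400e-03  9.000e-04 -1.000e+00]]
```

```bash
python3 -m creep '[{"jaw":1,"dx":0,"dy":0,"dz":0.0012,"yaw":0},{"jaw":1,"dx":0,"dy":0,"dz":0,"yaw":0},{"jaw":1,"dx":0,"dy":0,"dz":0,"yaw":0}]'| egrep 'eef|^force';python3 -m creep '[{"jaw":1,"dx":0.002,"dy":0,"dz":0.0002,"yaw":0},{"jaw":1,"dx":0,"dy":0,"dz":0,"yaw":0}]'| egrep 'eef|^force'
```

```text
eef_pos: [0.4881, 0.0321, 0.0942]
force: [1.0, -1.7, 13.3]
eef_pos: [0.4874, 0.0324, 0.0944]
force: [2.7, -2.3, 11.7]
```

```bash
python3 -m creep '[{"jaw":1,"dx":0.002,"dy":0,"dz":0.0006,"yaw":0},{"jaw":1,"dx":0,"dy":0,"dz":0,"yaw":0}]'| egrep 'eef|^force';python3 -m creep '[{"jaw":1,"dx":0.002,"dy":0,"dz":0.0003,"yaw":0},{"jaw":1,"dx":0,"dy":0,"dz":0,"yaw":0}]'| egrep 'eef|^force'
```

```text
eef_pos: [0.4859, 0.0332, 0.0941]
force: [2.3, -2.2, 14.0]
eef_pos: [0.4845, 0.0339, 0.094]
force: [3.6, -1.3, 13.6]
```

```bash
python3 -m creep '[{"jaw":1,"dx":0.002,"dy":0,"dz":0.0003,"yaw":0},{"jaw":1,"dx":0,"dy":0,"dz":0,"yaw":0}]'| egrep 'eef|^force'; python3 - <<'E'
from bench import ctrl
from h import *
im=ctrl.snapshot('side')['image'][:,:,::-1]
u0,v0=225,150
cv2.imwrite('pics/z7.png',cv2.resize(im[v0:v0+60,u0:u0+80],None,fx=9,fy=9,interpolation=cv2.INTER_CUBIC))
E
```

```text
eef_pos: [0.4831, 0.0345, 0.0939]
force: [3.7, -2.2, 14.3]
```

View pics/z7.png

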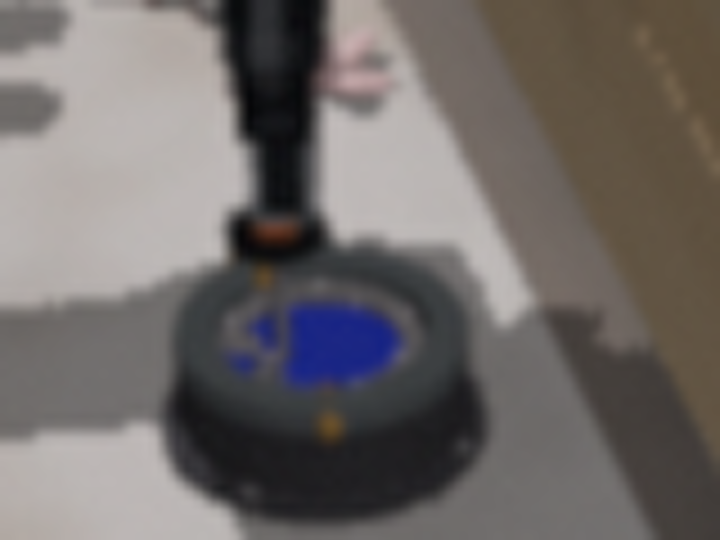

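```bash
python3 -m creep '[{"jaw":1,"dx":0,"dy":0,"dz":-0.0015,"yaw":0},{"jaw":1,"dx":0,"dy":0,"dz":-0.0015,"yaw":0},{"jaw":1,"dx":0,"dy":0,"dz":-0.0015,"yaw":0},{"jaw":1,"dx":0,"dy":0,"dz":0,"yaw":0}]'| egrep 'eef|^force'; python3 -m creep '[{"jaw":1,"dx":0,"dy":0,"dz":-0.001,"yaw":0},{"jaw":1,"dx":0,"dy":0,"dz":-0.001,"yaw":0},{"jaw":1,"dx":0,"dy":0,"dz":0,"yaw":0}]'| egrep 'eef|^force'
```

```text
eef_pos: [0.479, 0.0353, 0.0959]
force: [2.6, 0.3, 6.4]
eef_pos: [0.4778, 0.0354, 0.0967]
force: [5.4, -1.2, 2.4]
```

```bash
python3 -m creep '[{"jaw":1,"dx":-0.001,"dy":0,"dz":-0.001,"yaw":0},{"jaw":1,"dx":-0.001,"dy":0,"dz":-0.001,"yaw":0},{"jaw":1,"dx":0,"dy":0,"dz":0,"yaw":0}]'| egrep 'eef|^force'; python3 -m creep '[{"jaw":1,"dx":0,"dy":0,"dz":-0.001,"yaw":0},{"jaw":1,"dx":0,"dy":0,"dz":-0.001,"yaw":0},{"jaw":1,"dx":0,"dy":0,"dz":0,"yaw":0}]'| egrep 'eef|^force'
```

```text
eef_pos: [0.4779, 0.0352, 0.0974]
force: [5.2, 0.9, -5.1]
eef_pos: [0.478, 0.0351, 0.0993]
force: [4.6, -0.2, -2.8]
```

```bash
python3 -m creep '[{"jaw":1,"dx":-0.0005,"dy":0,"dz":-0.0015,"yaw":0},{"jaw":1,"dx":-0.0005,"dy":0,"dz":-0.0015,"yaw":0},{"jaw":1,"dx":0,"dy":0,"dz":0,"yaw":0}]'| egrep 'eef|^force'; python3 -m creep '[{"jaw":1,"dx":-0.0005,"dy":0,"dz":-0.0015,"yaw":0},{"jaw":1,"dx":0,"dy":0,"dz":-0.0015,"yaw":0},{"jaw":1,"dx":0,"dy":0,"dz":0,"yaw":0}]'| egrep 'eef|^force'
```

```text
eef_pos: [0.4777, 0.0347, 0.1029]
force: [1.5, -0.6, 0.0]
eef_pos: [0.4788, 0.0345, 0.1063]
force: [-0.3, 0.3, -0.5]
```

```bash
python3 -m creep '[{"jaw":1,"dx":0,"dy":0,"dz":-0.0015,"yaw":0},{"jaw":1,"dx":0,"dy":0,"dz":-0.0015,"yaw":0},{"jaw":1,"dx":0,"dy":0,"dz":0,"yaw":0}]'| egrep 'eef|^force'; python3 - <<'E'
from bench import ctrl
from h import *
im=ctrl.snapshot('side')['image'][:,:,::-1]
u0,v0=225,150
cv2.imwrite('pics/z8.png',cv2.resize(im[v0:v0+60,u0:u0+80],None,fx=9,fy=9,interpolation=cv2.INTER_CUBIC))
for q in('ring','end_a','filter_glass'):print(q,[( [round(x) for x in r['rect']],round(r['p'],2)) for r in ctrl.find_in('side',q)][:3])
b=cv2.imread('pics/side0.png')
# grey (steel) & blue pixel maps, before/after, around the lugs
for n,i in(('before',b),('after',im)):
    c=i[174:196,243:276].astype(int); 
    print(n)
    for r in c: print(''.join('B' if p[0]>p[2]+60 else '#' if p.sum()>380 else '+' if p.sum()>270 else '.' for p in r))
E
```

```text
eef_pos: [0.4797, 0.0344, 0.1096]
force: [0.2, 0.0, -0.1]
ring [([250, 175, 272, 194], 0.48)]
end_a [([253, 174, 273, 194], 0.57)]
filter_glass [([252, 183, 270, 191], 0.64)]
before
#################################
#################################
#################################
#################################
##############++++++++###########
#########+++++++++++++++++#######
#######+++++....+++.+..+++++#####
######++++++++++###+++++++++++###
#####+++..++############+++++++##
####+++..+##+++++++++#####++++++#
###+++..+##++.BBBBBBBB++####+++++
###+++.+##+.BBBBBBBBBBBB++##+++++
##+++++##++BBBBBBBBBBBBBB+###++++
##+++++####BBBBBBBBBBBBBBB+##++++
##+++++####BBBBBBBBBBBBBBB###++++
##+++++++++BBBBBBBBBBBBBBB###++++
##+++++++B+++BBBBBBBBBBBB###++++.
##.+++++++##++BBBBBBBBB++#+++++..
#+..+++++++#+++BB+++++++++++++...
#+....++++++++++++++++++++++.....
#.......++++++++++++++++++.......
+...........++++++++++...........
after
#######+......++#################
##########+.+####################
###########++####################
###########.++#+++++++++#########
########+++...............++++++#
######++.....................+++#
###+++.........................+#
++++............................+
+++..............................
++............BBBBBBBBB..........
++...........BBBBBBBBBBB.........
+............BBBBBBBBBBBB........
+............BBBBBBBBBBBB........
+.......B....BBBBBBBBBBBB........
+......BB.....BBBBBBBBBBB........
+.......B.....BBBBBBBBBB.........
+................BBBBB...........
+................................
+................................
.................................
.................................
.................................
```

```bash
python3 -m creep '[{"jaw":1,"dx":0,"dy":0,"dz":-0.001,"yaw":0},{"jaw":1,"dx":0,"dy":0,"dz":-0.001,"yaw":0}]'| egrep 'eef|^force';  python3 -m creep '[{"jaw":1,"dx":0,"dy":0,"dz":-0.001,"yaw":0},{"jaw":1,"dx":0,"dy":0,"dz":-0.001,"yaw":0}]'| egrep 'eef|^force'; python3 -m creep '[{"jaw":1,"dx":0,"dy":0,"dz":-0.001,"yaw":0},{"jaw":1,"dx":0,"dy":0,"dz":-0.001,"yaw":0}]'| egrep 'eef|^force'; python3 -c "
from bench import ctrl
from h import *
im=ctrl.snapshot('side')['image'][:,:,::-1]
b=cv2.imread('pics/z7.png');c=cv2.resize(im[150:210,225:305],None,fx=9,fy=9,interpolation=cv2.INTER_CUBIC)
f=lambda a:cv2.convertScaleAbs(a[200:460,150:500],alpha=1.5,beta=10)
cv2.imwrite('pics/z9.png',np.hstack([f(b),f(c)]))"
```

```text
eef_pos: [0.4797, 0.0344, 0.1114]
force: [0.6, -0.4, -0.5]
eef_pos: [0.4797, 0.0344, 0.1135]
force: [0.1, -0.3, -0.7]
eef_pos: [0.4797, 0.0344, 0.1155]
force: [-0.8, 0.5, -0.8]
```

View pics/z9.png

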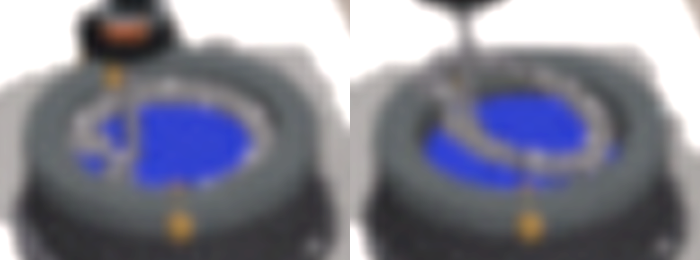

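```bash
python3 -m creep '[{"jaw":1,"dx":0,"dy":0,"dz":-0.0015,"yaw":0},{"jaw":1,"dx":0,"dy":0,"dz":-0.0015,"yaw":0},{"jaw":1,"dx":0,"dy":0,"dz":0,"yaw":0}]'| egrep 'eef|^force';  python3 -m creep '[{"jaw":1,"dx":0,"dy":0,"dz":0.0015,"yaw":0},{"jaw":1,"dx":0,"dy":0,"dz":0.0015,"yaw":0},{"jaw":1,"dx":0,"dy":0,"dz":0.0015,"yaw":0},{"jaw":1,"dx":0,"dy":0,"dz":0.0015,"yaw":0},{"jaw":1,"dx":0,"dy":0,"dz":0.0015,"yaw":0},{"jaw":1,"dx":0,"dy":0,"dz":0.0015,"yaw":0},{"jaw":1,"dx":0,"dy":0,"dz":0.0015,"yaw":0},{"jaw":1,"dx":0,"dy":0,"dz":0,"yaw":0}]'| egrep 'time|eef|^force'; python3 -c "
from bench import ctrl
from h import *
im=ctrl.snapshot('side')['image'][:,:,::-1];cv2.imwrite('pics/s10.png',im)
c=cv2.convertScaleAbs(im[174:200,243:280],alpha=1.5,beta=10).astype(int)
for r in c: print(''.join('B' if p[0]>p[2]+90 else '%x'%min(15,p.sum()//40) for p in r))"
```

```text
eef_pos: [0.4799, 0.0344, 0.1186]
force: [0.9, -0.5, -0.9]
time: 15.75
eef_pos: [0.4796, 0.0345, 0.1077]
force: [-0.5, 0.5, -0.5]
ffffffd84332457bfffffffffffffffffffff
ffffffffca97aceffffffffffffffffffffff
fffffffffffbeffffffffffffffffffffffff
fffffffffffbceeeeeedeeeefffffffffffff
ffffffffedb99bba999988899abcddddfffff
ffffffea99988aa9a99988777889abcdfffff
fffdcba99988899888999988777889aceffff
dddba9aa97787777667788998767788acffff
dcc988a9866876666666778998667778adfff
dca87899876777BBBBBBBB89998667778bdff
cb97789998788BBBBBBBBBBB8aa8567789cff
ca87777889888BBBBBBBBBBB89a9667778bef
c987776689988BBBBBBBBBBBB899667778adf
c9777756B8998BBBBBBBBBBBB899667778acd
c977776789999BBBBBBBBBBBB9a9677778acc
c9777777899999BBBBBBBBBB9999777777acc
c967777888899999BBBBBB999988777767acc
c8667777887888999999999998877777669bc
c7556777777777889999999888777776547ac
a63456677777777788888887777776654459c
953345566777777777887777777666544458b
743334556666777777887777776655444347a
853333445556666677887666665544444446a
a64333334445556667887655554444443446a
b75433333334445555665444444444434556a
d86433333334344444544444444444445768b
```

```bash
python3 -m creep '[{"jaw":1,"dx":0,"dy":0,"dz":0.0015,"yaw":0},{"jaw":1,"dx":0,"dy":0,"dz":0.0015,"yaw":0},{"jaw":1,"dx":0,"dy":0,"dz":0.0015,"yaw":0},{"jaw":1,"dx":0,"dy":0,"dz":0.0015,"yaw":0},{"jaw":1,"dx":0,"dy":0,"dz":0,"yaw":0}]'| egrep 'time|eef|^force'; python3 -c "
from bench import ctrl
from h import *
im=ctrl.snapshot('side')['image'][:,:,::-1];cv2.imwrite('pics/s11.png',im)
d=np.abs(im.astype(int)-cv2.imread('pics/s10.png')).sum(2)[174:200,243:280]
for r in d: print(''.join('%x'%min(15,p//16) for p in r))
c=cv2.convertScaleAbs(im[174:200,243:280],alpha=1.5,beta=10).astype(int)
for r in c: print(''.join('B' if p[0]>p[2]+90 else '%x'%min(15,p.sum()//40) for p in r))"
```

```text
time: 16.3
eef_pos: [0.4795, 0.0344, 0.1016]
force: [-0.6, -0.4, -1.0]
000018da2334227db51000000000000000000
000018fffda7cfffb30001111000000000000
0000039efffefffd500015775100000000000
00000025bfe9bea6100014553000000000000
0001000046523530000000110000000001000
1014100100000001100000000000000024200
4112100000100000010000000000000015510
2000001001100000000000001000000003720
0000000000000000000000000000000001541
0000000011000000000000010000000000120
0000010000100000000000001010000000001
0000000110200000000000000000000000024
0000000110201000000000000000000000014
0000000014101000000000000000000000001
0000000001000000000000000000000000000
0000000011000111000000010000000000000
0000000022100122210000121000000000000
0000000012211111111110011200000000000
0000000000111011000000000100000000000
0000000000000001000000000000000000000
0000000000000000000000000000000000000
1000000000000000000000000000000000000
0000000000000000000000000000000000000
0000000000000000000000000000000000000
0000000000000000000000000000000000000
0000000000000000000000000000000000000
fffffd52245554239ffffffffffffffffffff
fff
[... 246 characters left out ...]
8998767778acdfff
ddca8899866776666666778998767778aceff
dca88899866876BBBBBBBBB9a98667778bdff
cb97889998788BBBBBBBBBBB9a97667789cff
ca87788999888BBBBBBBBBBB8998667778bdf
c987776789888BBBBBBBBBBBB899667778acd
c97777569b999BBBBBBBBBBBB899667778acd
c97777668a999BBBBBBBBBBBB9a9777778acc
c977777789aaaBBBBBBBBBBB9a99777777acc
c96777778899a9BBBBBBBBabaa98777767acc
c96677777889999999999aaa9a877776669bc
c7556777777888899999999888877776547ac
a63456677777778888888888777776654459c
953345566777777777878777777666544458b
853344556666777777887777766655444447a
853333445556666667887766665544443346a
a65333334445566667886655554444433346a
b76433333344445555665544444443434556a
d86433333334444444544444444444445768b
```

```bash
python3 -m creep '[{"jaw":1,"dx":-0.002,"dy":0,"dz":0,"yaw":0},{"jaw":1,"dx":-0.003,"dy":0,"dz":0,"yaw":0},{"jaw":1,"dx":-0.004,"dy":0,"dz":0,"yaw":0},{"jaw":1,"dx":-0.003,"dy":0,"dz":0,"yaw":0},{"jaw":1,"dx":0,"dy":0,"dz":0,"yaw":0},{"jaw":1,"dx":0,"dy":0,"dz":0,"yaw":0}]'| egrep 'time|eef|^force'; python3 -m creep '[{"jaw":1,"dx":0,"dy":0,"dz":-0.005,"yaw":0},{"jaw":1,"dx":0,"dy":0,"dz":-0.005,"yaw":0},{"jaw":1,"dx":0,"dy":0,"dz":-0.01,"yaw":0},{"jaw":1,"dx":0,"dy":0,"dz":-0.02,"yaw":0},{"jaw":1,"dx":0,"dy":0,"dz":-0.03,"yaw":0},{"jaw":1,"dx":0,"dy":0,"dz":-0.03,"yaw":0},{"jaw":1,"dx":0,"dy":0,"dz":-0.02,"yaw":0},{"jaw":1,"dx":0,"dy":0,"dz":0,"yaw":0}]'| egrep 'time|eef|^force'; cat >m.py <<'E'
from h import *
from scipy.optimize import differential_evolution
from bench import ctrl
C=(.493,.0303)
t=np.radians(np.linspace(-180+9,180-9,90))
def blue(im):
    p=im.astype(int); return ((p[:,:,0]>p[:,:,2]+60)&(p[:,:,0]>p[:,:,1]+40))
F=4
def mask(za,zb,far,dx,dy,ox,oy,cam,box):
    # ring as plane: z offset z0 + sx*x + sy*y above ledge(.034); lugs at 23.5mm,22deg; far edge x=+35
    u0,v0,u1,v1=box
    x,y=-.0235*np.cos(.384),.0235*np.sin(.384)
    sy=(za-zb)/(2*y); m=(za+zb)/2; sx=(m-far)/(x-.035); z0=m-sx*x
    def P(xy,h):
        xy=np.asarray(xy);w=np.c_[C[0]+dx+xy[:,0],C[1]+dy+xy[:,1],.034+z0+sx*xy[:,0]+sy*xy[:,1]+h]
        return np.array([proj(cam,q) for q in w])
    def px(p): return (((p+[ox,oy]-[u0,v0]+.5)*F)).round().astype(np.int32)
    M=np.zeros(((v1-v0)*F,(u1-u0)*F),np.uint8)
    g=np.radians(np.arange(0,360,6)); gl=np.c_[C[0]+.0325*np.cos(g),C[1]+.0325*np.sin(g),0*g+.0337]
    cv2.fillPoly(M,[px(np.array([proj(cam,q) for q in gl]))],255)
    a=np.pi-np.radians(13.5); th=np.linspace(a,-a,60)
    th+=0
    ring=np.r_[np.c_[.035*np.cos(th),.035*np.sin(th)],np.c_[.027*np.cos(th[::-1]),.027*np.sin(th[::-1])]]
    for h in(0,.002,.004):
        cv2.fillPoly(M,[px(P(ring,h))],0)
        for s in(1,-1):
            d=np.array([-np.cos(.384),s*np.sin(.384)]);n=np.array([-d[1],d[0]])
            cv2.fillPoly(M,[px(P([d*.02+n*.0045,d*.029+n*.0045,d*.029-n*.0045,d*.02-n*.0045],h))],0)
    # near bore rim occludes
    R_=np.zeros_like(M);rm=np.c_[C[0]+.036*np.cos(g),C[1]+.036*np.sin(g),0*g+.044]
    cv2.fillPoly(R_,[px(np.array([proj(cam,q) for q in rm]))],255)
    M=cv2.bitwise_and(M,R_)
    return cv2.resize(M,(u1-u0,v1-v0),interpolation=cv2.INTER_AREA)/255.
BOX={'side':(243,174,280,200),'top':(178,217,213,250)}
E
python3 - <<'E'
from m import *
im0={c:cv2.imread(f'pics/{c}0.png') for c in BOX}; im1={}
for c in BOX:
    i=ctrl.snapshot(c)['image'][:,:,::-1]; im1[c]=i; cv2.imwrite(f'pics/{c}_up.png',i)
off={}
for c in BOX:
    u0,v0,u1,v1=BOX[c];b=blue(im0[c])[v0:v1,u0:u1]
    e=[(np.abs(mask(0,0,0,0,0,ox,oy,c,BOX[c])-b).sum(),ox,oy) for ox in np.arange(-3,3.1,.5) for oy in np.arange(-3,3.1,.5)]
    off[c]=min(e);print(c,min(e),b.sum(),'now',blue(im1[c])[v0:v1,u0:u1].sum())
for r in blue(im1['side'])[174:200,243:280]:print(''.join('.B'[int(x)] for x in r))
for r in blue(im1['top'])[217:250,178:213]:print(''.join('.B'[int(x)] for x in r))
E
```

```text
time: 16.95
eef_pos: [0.4911, 0.0304, 0.1018]
force: [-1.2, 0.3, 0.1]
time: 17.75
eef_pos: [0.4934, 0.0304, 0.2259]
force: [-0.2, 0.1, -0.7]
side (np.float64(15.156862745098039), np.float64(-1.0), np.float64(-1.0)) 103 now 99
top (np.float64(30.854901960784314), np.float64(-0.5), np.float64(0.5)) 304 now 98
.....................................
.....................................
.....................................
.....................................
.....................................
.....................................
.....................................
.....................................
.....................................
..............BBBBBBBB...............
...........BBBBBBBBBBBBB.............
..........BBBBBBBBBBBBBB.............
..........BBBBBBBBBBBBBBB............
........BBBBBBBBBBBBBBBBB............
........B....BBBBBBBBBBBB............
.............BBBBBBBBBBB.............
..............BBBBBBBB...............
.....................................
.....................................
.....................................
...............................
[... 684 characters left out ...]
................
...................................
...................................
..........BB.......................
........BBBBBBB..........B.........
......BBBBBBBBBBBB.......B.........
......BBBBBBBBBBBBBB...............
.......BBBBBBBBBBBBBBBBB...........
.......BBBBBBBBBBBBBBBBB...........
........BBB..BBBBB...BB............
.........BB....BBB.................
...............BBB.................
..............BBBB.................
..............BBBBB................
...................................
...................................
...................................
...................................
...................................
...................................
```

Fit the ring heights against the side image under candidate hypotheses.

```bash
python3 - <<'E'
from m import *
im=cv2.imread('pics/side_up.png');im0=cv2.imread('pics/side0.png');u0,v0,u1,v1=BOX['side']
for n,i in(('start',im0),('now',im)):
    b=blue(i)[v0:v1,u0:u1];res=[]
    for za in(0,.004,.008,.013,.017):
        for zb in(0,.004,.008,.013,.017):
            e=min((np.abs(mask(za,zb,0,dx,dy,-1+a,-1+o,'side',BOX['side'])-b).sum(),dx,dy) for dx in(-.001,.001) for dy in(-.001,.001) for a in (-.4,.2) for o in(-.4,.2))
            res.append((round(e[0],1),za,zb))
    print(n,sorted(res)[:6],[r for r in res if r[1:] in((0,0),(.013,.013),(.013,0))])
c=cv2.convertScaleAbs(im[174:200,243:280],alpha=1.5,beta=10).astype(int)
for r in c: print(''.join('B' if p[0]>p[2]+90 else 'o' if p[2]>p[0]+45 else '%x'%min(15,p.sum()//40) for p in r))
c=cv2.convertScaleAbs(im0[174:200,243:280],alpha=1.,beta=0).astype(int)
for r in c: print(''.join('B' if p[0]>p[2]+90 else 'o' if p[2]>p[0]+30 else '%x'%min(15,p.sum()//40) for p in r))
E
```

```text
start [(np.float64(13.1), 0, 0), (np.float64(17.5), 0.004, 0.004), (np.float64(29.7), 0.008, 0.008), (np.float64(35.7), 0.004, 0), (np.float64(36.2), 0.013, 0.008), (np.float64(37.0), 0.008, 0.004)] [(np.float64(13.1), 0, 0), (np.float64(45.4), 0.013, 0), (np.float64(52.1), 0.013, 0.013)]
now [(np.float64(16.3), 0.008, 0.008), (np.float64(18.9), 0.004, 0.004), (np.float64(27.4), 0.017, 0.013), (np.float64(30.4), 0, 0), (np.float64(30.6), 0.013, 0.013), (np.float64(33.1), 0.013, 0.008)] [(np.float64(30.4), 0, 0), (np.float64(46.6), 0.013, 0), (np.float64(30.6), 0.013, 0.013)]
fffffffffffffffffffffffffffffffffffff
fffffffffffffffffffffffffffffffffffff
fffffffffffffffffffffffffffffffffffff
fffffffffffffffeddddeffffffffffffffff
ffffffffeedccbaa999889bceffffffffffff
ffffffda9aaaaaaa99998889bcdefffffffff
ffddcb999aa9889988899989bbccdefffffff
ddcba999998766766677889abaabccdffffff
dcca88998766666666667789bba9bccdfffff
cca87899866666BBBBBBBB88abc99bcceffff
cb978899887BBBBBBBBBBBBB9bdb9acccffff
ca87788999BBBBBBBBBBBBBB8aed99bbbcfff
c977776788BBBBBBBBBBBBBBBaee87998afff
c9777766BBBBBBBBBBBBBBBB
[... 757 characters left out ...]
8776678899ceffff
ffeb988766789aaaaaaaaaaa97668889cefff
fec9887568aa98888877899aaa976888acfff
fda888668bb87666BBB667789bba77889beff
ec988769aa96BBBBBBBBBBB679bb87888adff
eb98877ab97BBBBBBBBBBBBBB7aba88889cef
eb98888bcaa7BBBBBBBBBBBBB69bb98889cef
ea88888abba7BBBBBBBBBBBBBB9ba98888bef
ea8888878876BBBBBBBBBBBBB8bba99876ade
ea788888767887BBBBBBBBBB79aa9888558bd
ea678888889a97BBBBBBBB78999988764469a
e955688888999877777778999988875433478
c734567888899888888889998887654322368
a533455677888888888888887765443322358
8433344555667777788876665544332222347
74333334445555556ooo55444433322222247
74333333334444445ooo44333332222222347
85433333333333333ooo33322222222223347
9543333333332333333322222222222235458
```

```bash
python3 - <<'E'
from m import *
im=cv2.imread('pics/side_up.png');u0,v0,u1,v1=BOX['side'];b=blue(im)[v0:v1,u0:u1].astype(float)
b0=blue(cv2.imread('pics/side0.png'))[v0:v1,u0:u1].astype(float)
r0=differential_evolution(lambda p:np.abs(mask(0,0,0,0,0,p[0],p[1],'side',BOX['side'])-b0).sum(),[(-2,1),(-2,1)],maxiter=12,popsize=8,seed=1)
print(r0.x,r0.fun);ox,oy=r0.x
f=lambda p:np.abs(mask(p[0],p[1],p[2],p[3],p[4],ox,oy,'side',BOX['side'])-b).sum()
for far in((0,.0005),(0,.012)):
    r=differential_evolution(f,[(0,.025),(0,.025),far,(-.002,.002),(-.002,.002)],maxiter=25,popsize=8,seed=2);print(r.x.round(4),r.fun)
M=mask(*r.x,ox,oy,'side',BOX['side'])
for x,y in zip(M,b):print(''.join('.B'[int(q>.5)] for q in x),''.join('.B'[int(q)] for q in y))
E
```

```text
[-1.0121063  -0.88325841] 13.784313725490197
[ 0.0084  0.008   0.     -0.0017  0.0019] 12.639215686274511
[ 0.0084  0.0079  0.0016 -0.0019  0.0018] 12.20392156862745
..................................... .....................................
..................................... .....................................
..................................... .....................................
..................................... .....................................
..................................... .....................................
..................................... .....................................
..................................... .....................................
..................................... .....................................
..................................... .....................................
.............BBBBBBBBB............... ..............BBBBBBBB...............
...........BBBBBBBBBBBBB............. ...........BBBBBBBBBBBBB.............
..........BBBBBBBBBBBBBBB............ ..........BBBBBBBBBBBBBB.............
..........BBBBBBBBBBBB
[... 341 characters left out ...]
B...............
..................................... .....................................
..................................... .....................................
..................................... .....................................
..................................... .....................................
..................................... .....................................
..................................... .....................................
..................................... .....................................
..................................... .....................................
..................................... .....................................
```

```bash
python3 - <<'E'
from m import *
im=cv2.imread('pics/side_up.png');u0,v0,u1,v1=BOX['side'];b=blue(im)[v0:v1,u0:u1].astype(float)
ox,oy=-1.01,-.88
for z in((.006,.008),(.011,.015),(.0,.025)):
  for zb in ((0,.003),(.005,.025)):
    f=lambda p:np.abs(mask(p[0],p[1],0,p[2],p[3],ox,oy,'side',BOX['side'])-b).sum()
    r=differential_evolution(f,[z,zb,(-.006,.006),(-.005,.005)],maxiter=20,popsize=8,seed=2);print(z,r.x.round(4),r.fun)
i=cv2.cvtColor(im,cv2.COLOR_BGR2HSV)
print('orange near ball px',[(x,y) for y in range(174,205) for x in range(240,282) if int(im[y,x,2])-int(im[y,x,0])>22])
print('start',[(x,y) for y in range(174,205) for x in range(240,282) if (lambda p:int(p[2])-int(p[0])>30)(cv2.imread('pics/side0.png')[y,x])] if 0 else '')
for p in((.4843,.0668,.0414),(.4843,-.0055,.0414)):print(proj('side',p)+[ox,oy])
E
```

```text
(0.006, 0.008) [ 0.0061  0.003  -0.0014  0.005 ] 24.705882352941178
(0.006, 0.008) [ 0.0068  0.0062 -0.0016  0.0041] 11.95686274509804
(0.011, 0.015) [ 0.011   0.0028 -0.0024  0.0039] 39.95686274509804
(0.011, 0.015) [ 0.0111  0.0102 -0.0029  0.0004] 14.266666666666667
(0.0, 0.025) [ 0.0026  0.0028 -0.0007  0.0047] 15.137254901960784
(0.0, 0.025) [ 0.0063  0.0058 -0.0016  0.0047] 12.450980392156863
orange near ball px [(260, 196), (261, 196), (262, 196), (260, 197), (261, 197), (262, 197), (261, 198), (262, 198)]
start 
[253.60606692 180.37127933]
[260.91268569 193.29101075]
```

```bash
python3 -m creep '[{"jaw":1,"dx":0,"dy":0,"dz":0,"yaw":8.33},{"jaw":1,"dx":0,"dy":0,"dz":0,"yaw":8.33},{"jaw":1,"dx":0,"dy":0,"dz":0,"yaw":8.33},{"jaw":1,"dx":0,"dy":0,"dz":0,"yaw":8.33},{"jaw":1,"dx":0,"dy":0,"dz":0,"yaw":8.33},{"jaw":1,"dx":0,"dy":0,"dz":0,"yaw":8.33},{"jaw":1,"dx":0,"dy":0,"dz":0,"yaw":8.33},{"jaw":1,"dx":0,"dy":0,"dz":0,"yaw":8.33},{"jaw":1,"dx":0,"dy":0,"dz":0,"yaw":8.33},{"jaw":1,"dx":0,"dy":0,"dz":0,"yaw":8.33},{"jaw":1,"dx":0,"dy":0,"dz":0,"yaw":8.33},{"jaw":1,"dx":0,"dy":0,"dz":0,"yaw":8.33},{"jaw":1,"dx":0,"dy":0,"dz":0,"yaw":8.33},{"jaw":1,"dx":0,"dy":0,"dz":0,"yaw":8.33},{"jaw":1,"dx":0,"dy":0,"dz":0,"yaw":8.33},{"jaw":1,"dx":0,"dy":0,"dz":0,"yaw":8.33},{"jaw":1,"dx":0,"dy":0,"dz":0,"yaw":8.33}]'| egrep 'time|eef|^tcp'; python3 -m creep '[{"jaw":1,"dx":-0.0153,"dy":0.0429,"dz":0,"yaw":0},{"jaw":1,"dx":-0.0153,"dy":0.0429,"dz":0,"yaw":0},{"jaw":1,"dx":-0.0153,"dy":0.0429,"dz":0,"yaw":0},{"jaw":1,"dx":-0.0153,"dy":0.0429,"dz":0,"yaw":0},{"jaw":1,"dx":-0.0153,"dy":0.0429,"dz":0,"yaw":0},{"jaw":1,"dx":-0.0153,"dy":0.0429,"dz":0,"yaw":0},{"jaw":1,"dx":0,"dy":0,"dz":0,"yaw":0},{"jaw":1,"dx":0,"dy":0,"dz":0,"yaw":0}]'| egrep 'time|eef|^tcp'; python3 - <<'E'
from m import *
B={}
for c in BOX:
    im=ctrl.snapshot(c)['image'][:,:,::-1];cv2.imwrite(f'pics/{c}_fin.png',im)
    u0,v0,u1,v1=BOX[c]
    print(c)
    for a,x in zip(cv2.imread(f'pics/{c}0.png')[v0:v1,u0:u1].astype(int),im[v0:v1,u0:u1].astype(int)): print(*[''.join('B' if p[0]>p[2]+50 and p[0]>p[1]+30 else 'o' if p[2]>p[0]+30 else '%x'%min(15,p.sum()//45) for p in q) for q in(a,x)])
E
```

```text
time: 19.55
eef_pos: [0.4897, 0.0306, 0.2201]
tcp_rot: [0.987, 0.164, -0.002, -0.0]
time: 20.35
eef_pos: [0.4877, -0.243, 0.2201]
tcp_rot: [0.986, 0.165, -0.001, -0.001]
side
dddddddddddddddddddddededdddddddddddc ccccccccccccccccccccccccccccccccccccb
dddddddddedddeeeeeeddddeedddddddddddd ccccccccccccccccccccccccccccccccccccb
ddddddeddeedddddddddddddddddddddddddd ccccccccccccccccccccccccccccccccccccc
dddddddddddcbbaaaaaaaaabcddddeddddddd cccccccccccbaaa99999999abcccccccccccc
dddddddbaaa99888777788889abcdddedddde ccccccca999999988887777789abccccccccc
ddddddb988887766666667777889abddddddd cccccca8888889999888877777789accccccc
ddddcb9877oo655566656556677889bdddddd ccccba877876666666788876667778abccccc
dddca98776oo6678899887666667788addddd cccb9766565444443345678876666668bcccc
ddca8776556789999998999986667778bdddd ccb865554433333333344567865555469bccc
dda877655799877777777889998667779bddd cb85445543333BBBBBBBBBB66654344469ccc
dc97775579a76BBBBBBBBBB78aa9667789cdd ca644455544BBBBBBBBBBBBB5554334447bcc
db877658998BBBBBBBBBBBBBB8aa767778bdd b954444555BBBBBBBBBBBBBBB555334446acc
da877669a8BBB
[... 2730 characters left out ...]
aaa9bbba88889874 999997888BB8888BBB87777888656666654
88889867bbbccab5BBB9bbbbb9888889854 89986688887877BBBB78888887566666644
8888898688bbb9aBBBB7bbaa97889898645 89996678888888BBBB68888895666666444
a7888898668aaa6BBBBB9baa68888997346 b8986666888887BBBBB6877666666765344
c68888898756784555557b7888889984456 d67666666778755BB5B6665666666664444
ca788888999876655666788888898744566 da766666666775555555566666666534445
ddb98889998899999999888889987447858 ddc86666666666767666666666665345645
dddb6789998888888999898999863469a8b ddd95567666666666666666666653357868
ccdc95688999888888998998864445679cd ddd96456666666666667666665434455799
ccddd975788899999999988764456679cdc ddc99754566667676666666544445457999
```

```bash
python3 - <<'E'
from m import *
def bl(im,c):
    p=im.astype(int);u0,v0,u1,v1=BOX[c];return ((p[:,:,0]>p[:,:,2]+50)&(p[:,:,0]>p[:,:,1]+30))[v0:v1,u0:u1].astype(float)
B0={c:bl(cv2.imread(f'pics/{c}0.png'),c) for c in BOX};B={c:bl(cv2.imread(f'pics/{c}_fin.png'),c) for c in BOX}
O={}
for c in BOX:
    r=differential_evolution(lambda p:np.abs(mask(0,0,0,0,0,p[0],p[1],c,BOX[c])-B0[c]).sum(),[(-3,3),(-3,3)],maxiter=15,popsize=8,seed=1);O[c]=r.x;print(c,r.x,r.fun)
f=lambda p:sum(np.abs(mask(*p,*O[c],c,BOX[c])-B[c]).sum() for c in BOX)
def fit(bz,n):
    r=differential_evolution(f,bz+[(0,.004),(-.005,.005),(-.005,.005)],maxiter=n,popsize=8,seed=3);print(r.x.round(4),round(r.fun,1))
fit([(0,.025),(0,.025)],30);fit([(.011,.016),(0,.004)],12);fit([(.011,.016),(.011,.016)],12);fit([(.0,.006),(.0,.006)],12)
E
```

```text
side [-1.01273246 -0.84584636] 13.643137254901962
top [-0.63295508  0.64514598] 23.972549019607843
[ 0.0095  0.0082  0.0036 -0.0026  0.0017] 46.5
[ 0.0112  0.004   0.0013 -0.0024  0.0018] 76.3
[ 0.0137  0.0112  0.0032 -0.0028  0.0016] 51.1
[ 0.006   0.0058  0.003  -0.0025  0.0023] 50.6
```

```bash
python3 - <<'E'
from m import *
from scipy.ndimage import gaussian_filter as G
def bl(im,c):
    p=cv2.resize(im,None,fx=1,fy=1).astype(float);u0,v0,u1,v1=BOX[c];p=p[v0:v1,u0:u1]
    h=(p[:,:,0]-p[:,:,2])/p.sum(2); return np.clip((h-.03)/(.5-.03),0,1)  # soft blueness
I0={c:cv2.imread(f'pics/{c}0.png') for c in BOX};I1={c:cv2.imread(f'pics/{c}_fin.png') for c in BOX}
B0={c:bl(I0[c],c) for c in BOX};B={c:bl(I1[c],c) for c in BOX}
print({c:(B0[c].max().round(2),B[c].max().round(2)) for c in BOX})
N=lambda b:b/np.percentile(b,97)
cost=lambda p,o,b,c:((G(mask(*p,*o,c,BOX[c]),.5)-np.clip(N(b),0,1))**2).sum()
O={}
for c in BOX:
    O[c]=differential_evolution(lambda p:cost((0,0,0,0,0),p,B0[c],c),[(-3,3),(-3,3)],maxiter=15,popsize=8,seed=1).x
def prof(BB,name,s):
    for d in(-.002,-.001,0,.001,.002,.003,.005):
        f=lambda p:sum(cost((p[0]+d/2,p[0]-d/2,p[1],p[2],p[3]),O[c],BB[c],c) for c in BOX)
        r=differential_evolution(f,[(0,.02),(0,.002),(-.003,.003),(-.003,.003)],maxiter=s,popsize=6,seed=3);print(name,d,r.x.round(4),round(r.fun,2))
prof(B0,'start',6);prof(B,'fin',12)
E
```

```text
{'side': (np.float64(1.0), np.float64(1.0)), 'top': (np.float64(0.77), np.float64(0.79))}
start -0.002 [ 0.0003  0.0008 -0.0002  0.    ] 11.88
start -0.001 [ 0.0004  0.0001 -0.0001 -0.0006] 10.72
start 0 [ 0.001   0.0002 -0.0005 -0.0001] 12.31
start 0.001 [ 0.      0.0012 -0.0005 -0.0002] 16.47
start 0.002 [ 0.      0.0005 -0.0005 -0.0002] 21.72
start 0.003 [ 0.0009  0.0004 -0.     -0.0011] 29.29
start 0.005 [ 0.0004  0.0001 -0.0005 -0.0004] 33.28
fin -0.002 [ 0.0041  0.0018 -0.0024  0.0024] 21.99
fin -0.001 [ 0.0058  0.0017 -0.0024  0.0025] 17.23
fin 0 [ 0.0054  0.0015 -0.0023  0.0025] 14.68
fin 0.001 [ 0.007   0.0019 -0.0023  0.002 ] 13.9
fin 0.002 [ 0.0091  0.0019 -0.0026  0.002 ] 15.19
fin 0.003 [ 0.0103  0.0019 -0.0027  0.0018] 16.89
fin 0.005 [ 0.0147  0.002  -0.0028  0.0013] 22.42
```

```bash
python3 -m creep '[{"jaw":1,"dx":0.0149,"dy":-0.043,"dz":0,"yaw":0},{"jaw":1,"dx":0.0149,"dy":-0.043,"dz":0,"yaw":0},{"jaw":1,"dx":0.0149,"dy":-0.043,"dz":0,"yaw":0},{"jaw":1,"dx":0.0149,"dy":-0.043,"dz":0,"yaw":0},{"jaw":1,"dx":0.0149,"dy":-0.043,"dz":0,"yaw":0},{"jaw":1,"dx":0.0149,"dy":-0.043,"dz":0,"yaw":0},{"jaw":1,"dx":0,"dy":0,"dz":0,"yaw":-8.45},{"jaw":1,"dx":0,"dy":0,"dz":0,"yaw":-8.45},{"jaw":1,"dx":0,"dy":0,"dz":0,"yaw":-8.45},{"jaw":1,"dx":0,"dy":0,"dz":0,"yaw":-8.45},{"jaw":1,"dx":0,"dy":0,"dz":0,"yaw":-8.45},{"jaw":1,"dx":0,"dy":0,"dz":0,"yaw":-8.45},{"jaw":1,"dx":0,"dy":0,"dz":0,"yaw":-8.45},{"jaw":1,"dx":0,"dy":0,"dz":0,"yaw":-8.45},{"jaw":1,"dx":0,"dy":0,"dz":0,"yaw":-8.45},{"jaw":1,"dx":0,"dy":0,"dz":0,"yaw":-8.45}]'| egrep 'time'; python3 -m creep '[{"jaw":1,"dx":0,"dy":0,"dz":0,"yaw":-8.45},{"jaw":1,"dx":0,"dy":0,"dz":0,"yaw":-8.45},{"jaw":1,"dx":0,"dy":0,"dz":0.01,"yaw":-8.45},{"jaw":1,"dx":0,"dy":0,"dz":0.02,"yaw":-8.45},{"jaw":1,"dx":0,"dy":0,"dz":0.02,"yaw":-8.45},{"jaw":1,"dx":0,"dy":0,"dz":0.02,"yaw":-8.45},{"jaw":1,"dx":0,"dy":0,"dz":0,"yaw":-8.45},{"jaw":1,"dx":0,"dy":0,"dz":0,"yaw":-8.45},{"jaw":1,"dx":0,"dy":0,"dz":0,"yaw":-8.45},{"jaw":1,"dx":0,"dy":0,"dz":0,"yaw":-8.45},{"jaw":1,"dx":0,"dy":0,"dz":0,"yaw":-8.45},{"jaw":1,"dx":0,"dy":0,"dz":0,"yaw":-8.45},{"jaw":1,"dx":0,"dy":0,"dz":0,"yaw":0},{"jaw":1,"dx":0,"dy":0,"dz":0,"yaw":0},{"jaw":1,"dx":0,"dy":0,"dz":0,"yaw":0}]'; python3 -c "
from bench import ctrl
from h import *
s=ctrl.state();M=R.from_quat(s['tcp_rot']).as_matrix();print(np.degrees(np.arctan2(M[1,0],M[0,0])),M.T@(np.array([.4881,.0302,.118])-s['eef_pos']))"
```

```text
time: 22.05
time: 23.55
eef_pos: [0.4882, 0.0309, 0.1519]
tcp_rot: [-0.217, 0.976, 0.0, -0.0]
force: [0.4, 0.1, -0.7]
gripper_width: 0.0133
grasp_force: 60.1
-154.98555803072261 [ 0.00035998 -0.00058348  0.03387601]
```

```bash
python3 -m creep '[{"jaw":1,"dx":0,"dy":-0.0006,"dz":0.02,"yaw":0},{"jaw":1,"dx":0,"dy":0,"dz":0.018,"yaw":0},{"jaw":1,"dx":0,"dy":0,"dz":0.008,"yaw":0},{"jaw":1,"dx":0,"dy":0,"dz":0,"yaw":0},{"jaw":1,"dx":0,"dy":0,"dz":0,"yaw":0}]'| egrep 'eef|^force'; python3 -m creep '[{"jaw":1,"dx":0,"dy":0,"dz":0.003,"yaw":0},{"jaw":1,"dx":0,"dy":0,"dz":0.003,"yaw":0},{"jaw":1,"dx":0,"dy":0,"dz":0,"yaw":0}]'| egrep 'eef|^force'
```

```text
eef_pos: [0.489, 0.0298, 0.1063]
force: [0.3, -0.3, -0.2]
eef_pos: [0.4888, 0.0297, 0.0998]
force: [-0.0, -0.6, -0.3]
```

```bash
python3 -m creep '[{"jaw":1,"dx":0,"dy":0,"dz":0.0015,"yaw":0},{"jaw":1,"dx":0.0015,"dy":0,"dz":0,"yaw":0},{"jaw":1,"dx":0.0015,"dy":0,"dz":0,"yaw":0},{"jaw":1,"dx":0.0015,"dy":0,"dz":0,"yaw":0},{"jaw":1,"dx":0,"dy":0,"dz":0,"yaw":0}]'| egrep 'eef|^force'; python3 -m creep '[{"jaw":1,"dx":0.0015,"dy":0,"dz":0,"yaw":0},{"jaw":1,"dx":0.0015,"dy":0,"dz":0,"yaw":0},{"jaw":1,"dx":0,"dy":0,"dz":0,"yaw":0}]'| egrep 'eef|^force'; python3 -m creep '[{"jaw":1,"dx":0.0015,"dy":0,"dz":0,"yaw":0},{"jaw":1,"dx":0,"dy":0,"dz":0,"yaw":0}]'| egrep 'time|eef|^force'
```

```text
eef_pos: [0.4844, 0.0277, 0.0984]
force: [0.5, -1.3, -1.1]
eef_pos: [0.4818, 0.0265, 0.0984]
force: [0.1, 0.5, -0.8]
time: 25.35
eef_pos: [0.4805, 0.0259, 0.0984]
force: [0.5, -0.3, -1.0]
```

```bash
for s in 1; do python3 -m creep '[{"jaw":1,"dx":0,"dy":0,"dz":-0.0015,"yaw":0},{"jaw":1,"dx":0,"dy":0,"dz":-0.0015,"yaw":0}]'| egrep 'eef|^force'; python3 -m creep '[{"jaw":1,"dx":0,"dy":0,"dz":-0.0015,"yaw":0},{"jaw":1,"dx":0,"dy":0,"dz":-0.0015,"yaw":0}]'| egrep 'eef|^force'; python3 -m creep '[{"jaw":1,"dx":0,"dy":0,"dz":-0.0015,"yaw":0},{"jaw":1,"dx":0,"dy":0,"dz":-0.0015,"yaw":0}]'| egrep 'eef|^force'; python3 -m creep '[{"jaw":1,"dx":0,"dy":0,"dz":-0.0015,"yaw":0},{"jaw":1,"dx":0,"dy":0,"dz":-0.0015,"yaw":0}]'| egrep 'eef|^force'; done; python3 -c "
from bench import ctrl
from h import *
im=ctrl.snapshot('side')['image'][:,:,::-1];cv2.imwrite('pics/s12.png',im);b=cv2.imread('pics/side_fin.png')
for a,x in zip(b[174:197,243:280].astype(int),im[174:197,243:280].astype(int)): print(*[''.join('B' if p[0]>p[2]+50 and p[0]>p[1]+30 else 'o' if p[2]>p[0]+25 else '%x'%min(15,p.sum()//35) for p in q) for q in(a,x)])"
```

```text
eef_pos: [0.4807, 0.0259, 0.1015]
force: [-0.2, 0.3, -0.6]
eef_pos: [0.4807, 0.0259, 0.1046]
force: [-1.0, 0.2, -1.2]
eef_pos: [0.4807, 0.0259, 0.1075]
force: [0.4, 1.0, -1.0]
eef_pos: [0.4807, 0.0259, 0.1105]
force: [0.9, 0.1, -0.8]
ffffffffffffffffffffffffffffffffffffe ffffffd82011o21125afffffffffffffffffe
fffffffffffffffffffffffffffffffffffff fffffffb632111135adffffffffffffffffff
fffffffffffffffffffffffffffffffffffff fffffffeb97533468ceffffffffffffffffff
fffffffffffeddcccbbbcccdeffffffffffff ffffffffedca766679aaaaaabbbbcefffffff
fffffffdccccccbbbaaa999abccefffffffff ffffffecaaa976766666566667789bbbbcfff
ffffffdbabbabbccbbaba99999abcdfffffff fffecba87777666776655555555678999beff
fffffda99a988888889aaa988899aacffffff fecb98776666566677666654455556799acff
fffeba8777655555556789aaa878888bfffff bba87676655o5655555666654445556799bef
ffea7777654444444445578aa8666667bffff 9987556665445544444556666444455679acf
feb7667754444BBBBBBBBBB8887545558cfff 98765566664456BBBBBBBB6665434555679be
fd855677655BBBBBBBBBBBBB777544556aeff 98655555555B56BBBBBBBBB666533455568be
fb75556676BBBBBBBBBBBBBBB67644
[... 181 characters left out ...]
BBBB676445555799
e965554BB667BBBBBBBBBBBBB676555557cff 8655554BB666666BBBBBBBBB6676455555799
fa65555567777BBBBBBBBBBB7776555556aef 9655555BBBB566666BBBBBB66665555555789
fa555555566777BBBBBBBB7877665555458be 96455555BBBBB666777666666655555544789
fa5455555566667777767777776555554469b 864455555BBBBBBB776666665555555444689
e843455555555566667666665655555433479 853344555555BBBBB65555555555554433478
a522344555555556666655555555544322368 7422344555555555555555555555444322368
6322334445555555555555555554443322358 6322333444555555555555555544443222358
5222223344444555555555555444433222357 5221223344444555555555554444332222347
42222223334444444ooo54444433332222347 53222223334444444ooo54444433322222347
```

```bash
python3 -m creep '[{"jaw":1,"dx":0,"dy":0,"dz":-0.0015,"yaw":0},{"jaw":1,"dx":-0.0005,"dy":0,"dz":-0.0015,"yaw":0}]'| egrep 'eef|^force'; python3 -m creep '[{"jaw":1,"dx":-0.0005,"dy":0,"dz":-0.0015,"yaw":0},{"jaw":1,"dx":0,"dy":0,"dz":-0.0015,"yaw":0}]'| egrep 'eef|^force'; python3 -m creep '[{"jaw":1,"dx":-0.0005,"dy":0,"dz":-0.0015,"yaw":0},{"jaw":1,"dx":-0.0005,"dy":0,"dz":-0.0015,"yaw":0},{"jaw":1,"dx":0,"dy":0,"dz":0,"yaw":0}]'| egrep 'eef|^force';  python3 -c "
from bench import ctrl
from h import *
im=ctrl.snapshot('side')['image'][:,:,::-1];cv2.imwrite('pics/s13.png',im);b=cv2.imread('pics/s12.png')
for a,x in zip(b[174:197,243:280].astype(int),im[174:197,243:280].astype(int)): print(*[''.join('B' if p[0]>p[2]+50 and p[0]>p[1]+30 else 'o' if p[2]>p[0]+25 else '%x'%min(15,p.sum()//35) for p in q) for q in(a,x)])"
```

```text
eef_pos: [0.481, 0.0261, 0.1134]
force: [-0.2, -0.1, -0.2]
eef_pos: [0.4817, 0.0263, 0.1165]
force: [0.5, -0.8, -0.7]
eef_pos: [0.4827, 0.0268, 0.1196]
force: [-0.1, 0.6, -0.8]
ffffffd82011o21125afffffffffffffffffe ffffffffffeda79defffffffffffffffffffe
fffffffb632111135adffffffffffffffffff ffffffffffffc8bffffffffffffffffffffff
fffffffeb97533468ceffffffffffffffffff ffffffffffffc8befffffffffffffffffffff
ffffffffedca766679aaaaaabbbbcefffffff ffffffffffeda789aaaaaaaabbcddefffffff
ffffffecaaa976766666566667789bbbbcfff ffffffecaaa8766655556666778aabbbcffff
fffecba87777666776655555555678999beff fffecaa8766665555554455555667899befff
fecb98776666566677666654455556799acff fecb9776666655566655444445555678acfff
bba87676655o5655555666654445556799bef bb987567666o555556665544444555679beff
9987556665445544444556666444455679acf 9987555656554554456776544334455579cef
98765566664456BBBBBBBB6665434555679be 997655545565556BBBBBB6655433455568acf
98655555555B56BBBBBBBBB666533455568be 986555444566666BBBBBBB6555433455568be
97555544455B56BBBBBBBBBB666534555689c 9755554345B66666BBBBBBBB55543455568ae
97555434766666BBBBBBBBBBB66644555679a 96555533BBBBB666666BBBBB566534555679c
96555434666666BBBBBBBBBBB676445555799 86555444BBBBBBBB66676666666534555579a
8655554BB666666BBBBBBBBB6676455555799 8655554BBBBBBBBBBBB666655675455555799
9655555BBBB566666BBBBBB66665555555789 8655555BBBBBBBBBBBBBBBBBBBBB555555789
96455555BBBBB666777666666655555544789 86455555BBBBBBBBBBBBBBBBBBB5555544789
864455555BBBBBBB776666665555555444689 864455555BBBBBBBBBBBBBBBBB55555444689
853344555555BBBBB65555555555554433478 853344555555BBBBBBBBBBB55555554433478
7422344555555555555555555555444322368 7422344555555555556555555555444322368
6322333444555555555555555544443222358 6312233444555555555555555544443222358
5221223344444555555555554444332222347 5212223344444455555555544444432222247
53222223334444444ooo54444433322222347 53222223333444444ooo54444433322222247
```

```bash
python3 -m creep '[{"jaw":1,"dx":0,"dy":0,"dz":0.0015,"yaw":0},{"jaw":1,"dx":0,"dy":0,"dz":0.0015,"yaw":0},{"jaw":1,"dx":0,"dy":0,"dz":0.0015,"yaw":0},{"jaw":1,"dx":0,"dy":0,"dz":0.0015,"yaw":0},{"jaw":1,"dx":0,"dy":0,"dz":0.0015,"yaw":0},{"jaw":1,"dx":0,"dy":0,"dz":0.0015,"yaw":0},{"jaw":1,"dx":0,"dy":0,"dz":0.001,"yaw":0},{"jaw":1,"dx":0,"dy":0,"dz":0,"yaw":0}]'| egrep 'eef|^force'; cat >v.py <<'E'
import sys
from bench import ctrl
from h import *
im=ctrl.snapshot('side')['image'][:,:,::-1];cv2.imwrite(f'pics/{sys.argv[2]}.png',im);b=cv2.imread(f'pics/{sys.argv[1]}.png')
for a,x in zip(b[174:197,243:280].astype(int),im[174:197,243:280].astype(int)): print(*[''.join('B' if p[0]>p[2]+50 and p[0]>p[1]+30 else 'o' if p[2]>p[0]+25 else '%x'%min(15,p.sum()//35) for p in q) for q in(a,x)])
E
python3 v.py s12 s14;python3 -m creep '[{"jaw":1,"dx":0,"dy":0,"dz":0.0015,"yaw":0},{"jaw":1,"dx":0,"dy":0,"dz":0.0015,"yaw":0},{"jaw":1,"dx":0,"dy":0,"dz":0.0015,"yaw":0},{"jaw":1,"dx":0,"dy":0,"dz":0.0015,"yaw":0},{"jaw":1,"dx":0,"dy":0,"dz":0,"yaw":0}]'| egrep 'time|eef|^force'; python3 v.py s14 s15
```

```text
eef_pos: [0.4823, 0.0268, 0.1092]
force: [-1.4, -1.1, -0.8]
ffffffd82011o21125afffffffffffffffffe fffffffa4111ooo1127cffffffffffffffffe
fffffffb632111135adffffffffffffffffff fffffffd9521111247aeffffffffffffffffe
fffffffeb97533468ceffffffffffffffffff ffffffffdb8532348cdefffffffffffffffff
ffffffffedca766679aaaaaabbbbcefffffff ffffffffeeca6555799aaaaabbbbbbcedefff
ffffffecaaa976766666566667789bbbbcfff ffffffecaa98556656655666677899abaceff
fffecba87777666776655555555678999beff ffffeca87676566765555555556678999acff
fecb98776666566677666654455556799acff fecba87666665666666665544555567999bef
bba87676655o5655555666654445556799bef bba8767665555555555666554445556799acf
9987556665445544444556666444455679acf 99875676654445544445566654345556799bf
98765566664456BBBBBBBB6665434555679be 987655666544455BBBBBB66665434555689be
98655555555B56BBBBBBBBB666533455568be 98655556666BB55BBBBBBBB666543455568ac
97555544455B56BBBBBBBBBB666534555689c 9755554445BBB66BBBBBBBBB666534555689a
97555434766666BBBBBBBBBBB66644555679a 975555334676666BBBBBBBBBB666445556799
96555434666666BBBBBBBBBBB676445555799 86555434667766
[... 1825 characters left out ...]
BBBB666445555799
8655554BB667766BBBBBBBBBB666455555799 865555456676666BBBBBBBBBB676455555799
8655555BBB6667666BBBBBB66666555555789 8655555BB666666BBBBBBBBB7766555555789
96455555BBBB6766666666666655555544789 96455555BBB66667777778767765555544789
864455555BBBBBB6666666665555555444689 864455555BBBBB66767667766655555444689
853344555555BBBBB56655555555554433478 853344555555BBBB666656655555554433478
7422344555555555555555555555444322368 7422344555555555556555555555444322368
6312334444555555555555555544443222358 6322233444555555555555555544443222358
6312223344444555555555554444332222347 6322223344444555555555544444332222347
53222223334444444ooo54444433322222247 54322222333444444ooo54444433322222347
```

```bash
python3 -m creep '[{"jaw":1,"dx":-0.002,"dy":0,"dz":0,"yaw":0},{"jaw":1,"dx":-0.003,"dy":0,"dz":0,"yaw":0},{"jaw":1,"dx":-0.003,"dy":0,"dz":0,"yaw":0},{"jaw":1,"dx":-0.002,"dy":0,"dz":0,"yaw":0},{"jaw":1,"dx":0,"dy":0,"dz":0,"yaw":0},{"jaw":1,"dx":0,"dy":0,"dz":-0.005,"yaw":0},{"jaw":1,"dx":0,"dy":0,"dz":-0.005,"yaw":0},{"jaw":1,"dx":0,"dy":0,"dz":-0.01,"yaw":0},{"jaw":1,"dx":0,"dy":0,"dz":-0.02,"yaw":0},{"jaw":1,"dx":0,"dy":0,"dz":-0.03,"yaw":0},{"jaw":1,"dx":0,"dy":0,"dz":-0.03,"yaw":0},{"jaw":1,"dx":0,"dy":0,"dz":-0.02,"yaw":0}]'| egrep 'time|eef|^force'; python3 -m creep '[{"jaw":1,"dx":0,"dy":0,"dz":0,"yaw":8.45},{"jaw":1,"dx":0,"dy":0,"dz":0,"yaw":8.45},{"jaw":1,"dx":0,"dy":0,"dz":0,"yaw":8.45},{"jaw":1,"dx":0,"dy":0,"dz":0,"yaw":8.45},{"jaw":1,"dx":0,"dy":0,"dz":0,"yaw":8.45},{"jaw":1,"dx":0,"dy":0,"dz":0,"yaw":8.45},{"jaw":1,"dx":0,"dy":0,"dz":0,"yaw":8.45},{"jaw":1,"dx":0,"dy":0,"dz":0,"yaw":8.45},{"jaw":1,"dx":0,"dy":0,"dz":0,"yaw":8.45},{"jaw":1,"dx":0,"dy":0,"dz":0,"yaw":8.45},{"jaw":1,"dx":0,"dy":0,"dz":0,"yaw":8.45},{"jaw":1,"dx":0,"dy":0,"dz":0,"yaw":8.45},{"jaw":1,"dx":0,"dy":0,"dz":0,"yaw":8.45},{"jaw":1,"dx":0,"dy":0,"dz":0,"yaw":8.45},{"jaw":1,"dx":0,"dy":0,"dz":0,"yaw":8.45},{"jaw":1,"dx":0,"dy":0,"dz":0,"yaw":8.45},{"jaw":1,"dx":0,"dy":0,"dz":0,"yaw":8.45},{"jaw":1,"dx":0,"dy":0,"dz":0,"yaw":8.45}]'|grep time; python3 -m creep '[{"jaw":1,"dx":0,"dy":0,"dz":0,"yaw":8},{"jaw":1,"dx":0,"dy":0,"dz":0,"yaw":7},{"jaw":1,"dx":0,"dy":0,"dz":0,"yaw":7},{"jaw":1,"dx":-0.0153,"dy":0.0429,"dz":0,"yaw":0},{"jaw":1,"dx":-0.0153,"dy":0.0429,"dz":0,"yaw":0},{"jaw":1,"dx":-0.0153,"dy":0.0429,"dz":0,"yaw":0},{"jaw":1,"dx":-0.0153,"dy":0.0429,"dz":0,"yaw":0},{"jaw":1,"dx":-0.0153,"dy":0.0429,"dz":0,"yaw":0},{"jaw":1,"dx":-0.0153,"dy":0.0429,"dz":0,"yaw":0},{"jaw":1,"dx":0,"dy":0,"dz":0,"yaw":0},{"jaw":1,"dx":0,"dy":0,"dz":0,"yaw":0}]'; python3 - <<'E'
from m import *
from scipy.ndimage import gaussian_filter as G
def bl(im,c):
    p=im.astype(float);u0,v0,u1,v1=BOX[c];p=p[v0:v1,u0:u1]
    return np.clip(((p[:,:,0]-p[:,:,2])/p.sum(2)-.03)/.47,0,1)
B={}
for c in BOX:
    im=ctrl.snapshot(c)['image'][:,:,::-1];cv2.imwrite(f'pics/{c}_fin2.png',im);B[c]=bl(im,c);u0,v0,u1,v1=BOX[c]
    for a,x in zip(cv2.imread(f'pics/{c}_fin.png')[v0:v1,u0:u1].astype(int),im[v0:v1,u0:u1].astype(int)): print(*[''.join('B' if p[0]>p[2]+50 and p[0]>p[1]+30 else 'o' if p[2]>p[0]+30 else '%x'%min(15,p.sum()//45) for p in q) for q in(a,x)])
O={'side':(-1.01,-.85),'top':(-.63,.65)}
cost=lambda p,c:((G(mask(*p,*O[c],c,BOX[c]),.5)-np.clip(B[c]/np.percentile(B[c],97),0,1))**2).sum()
for cams in(('side','top'),('side',)):
    r=differential_evolution(lambda p:sum(cost(p,c) for c in cams),[(0,.022),(0,.022),(0,.004),(-.005,.005),(-.005,.005)],maxiter=25,popsize=8,seed=3);print(cams,r.x.round(4),r.fun)
s=ctrl.state();M=R.from_quat(s['tcp_rot']).as_matrix();print(np.degrees(np.arctan2(M[1,0],M[0,0])),M.T@(np.array([.4915,-.2426,.1])-s['eef_pos']))
E
```

```text
time: 29.55
eef_pos: [0.4923, 0.0309, 0.2266]
force: [0.5, 0.4, -0.4]
time: 31.35
time: 32.45
eef_pos: [0.5451, -0.2379, 0.2237]
tcp_rot: [0.964, 0.266, 0.0, -0.0]
force: [-0.2, 0.4, 0.2]
gripper_width: 0.0133
grasp_force: 60.0
ccccccccccccccccccccccccccccccccccccb ccccccccccccccccccccccccccccccccccccb
ccccccccccccccccccccccccccccccccccccb ccccccccccccccccccccccccccccccccccccb
ccccccccccccccccccccccccccccccccccccc ccccccccccccccccccccccccccccccccccccc
cccccccccccbaaa99999999abcccccccccccc ccccccccccbbaa999999999abcccccccccccc
ccccccca999999988887777789abccccccccc ccccccca999888877777777789abccccccccc
cccccca8888889999888877777789accccccc cccccca8888788877766666677789accccccc
ccccba877876666666788876667778abccccc ccccba876666666677777655667778abccccc
cccb9766565444443345678876666668bcccc ccca9766555444445567776555666679bcccc
ccb865554433333333344567865555469bccc ccb865555443333334456677644555569bccc
cb85445543333BBBBBBBBBB66654344469ccc cb85445554433BBBBBBBB5565543344469ccc
ca644455544BBBBBBBBBBBBB5554334447bcc ca644444554BBBBBBBBBBBB45543234447bcc
b954444555BBBBBBBBBBBBBBB555334446ac
[... 2983 characters left out ...]
6888887BBBBB6877666666765344 b7666666787886BBBBB6775556666665334
d67666666778755BB5B6665666666664444 d65666666668845BBB56555666666654344
da766666666775555555566666666534445 da766666666655555555676666666533444
ddc86666666666767666666666665345645 dec66666666666666666666666665345646
ddd95567666666666666666666653357868 ddc8456666666666666666666665335775a
ddd96456666666666667666665434455799 dd99645666666666666666666543344579c
ddc99754566667676666666544445457999 dd9a96545666666666666665433454578be
('side', 'top') [ 0.0136  0.0141  0.0005 -0.0023  0.0007] 14.510717856688654
('side',) [ 0.0147  0.0148  0.0012 -0.002  -0.0007] 2.352287388220793
31.001978071559034 [-0.04926575 -0.02198617  0.12388788]
```

```bash
python3 -m creep '[{"jaw":1,"dx":-0.025,"dy":-0.011,"dz":0,"yaw":0},{"jaw":1,"dx":-0.0243,"dy":-0.011,"dz":0,"yaw":0},{"jaw":1,"dx":0,"dy":0,"dz":0,"yaw":6},{"jaw":1,"dx":0,"dy":0,"dz":0.02,"yaw":5.8},{"jaw":1,"dx":0,"dy":0,"dz":0.02,"yaw":0},{"jaw":1,"dx":0,"dy":0,"dz":0.02,"yaw":0},{"jaw":1,"dx":0,"dy":0,"dz":0,"yaw":0},{"jaw":1,"dx":0,"dy":0,"dz":0,"yaw":0}]'; cat >w.py <<'E'
from bench import ctrl
from h import *
s=ctrl.state();M=R.from_quat(s['tcp_rot']).as_matrix();print(np.degrees(np.arctan2(M[1,0],M[0,0])),(M.T@(np.array([.4915,-.2426,.0783])-s['eef_pos'])).round(4))
E
python3 w.py
```

```text
time: 33.35
eef_pos: [0.4914, -0.2422, 0.164]
tcp_rot: [0.986, 0.167, -0.0, -0.0]
force: [0.6, 0.3, -0.2]
gripper_width: 0.0134
grasp_force: 60.1
19.25939070936648 [-0.0001  0.0005  0.0857]
```

```bash
python3 -m creep '[{"jaw":1,"dx":0,"dy":0.0005,"dz":0.015,"yaw":0},{"jaw":1,"dx":0,"dy":0,"dz":0.015,"yaw":0},{"jaw":1,"dx":0,"dy":0,"dz":0.01,"yaw":0},{"jaw":1,"dx":0,"dy":0,"dz":0.005,"yaw":0},{"jaw":1,"dx":0,"dy":0,"dz":0,"yaw":0}]'|egrep 'eef|^force';python3 -m creep '[{"jaw":1,"dx":0,"dy":0,"dz":0.012,"yaw":0},{"jaw":1,"dx":0,"dy":0,"dz":0.012,"yaw":0},{"jaw":1,"dx":0,"dy":0,"dz":0.008,"yaw":0},{"jaw":1,"dx":0,"dy":0,"dz":0,"yaw":0},{"jaw":1,"dx":0,"dy":0,"dz":0,"yaw":0}]'|egrep 'eef|^force'; python3 w.py
```

```text
eef_pos: [0.4917, -0.2437, 0.1185]
force: [0.7, -0.3, -0.1]
eef_pos: [0.4915, -0.2438, 0.086]
force: [-0.7, -1.2, -0.7]
19.165235758307897 [ 0.0004 -0.0011  0.0077]
```

```bash
python3 -m creep '[{"jaw":1,"dx":0,"dy":-0.001,"dz":0.003,"yaw":0},{"jaw":1,"dx":0,"dy":0,"dz":0.002,"yaw":0},{"jaw":1,"dx":0,"dy":0,"dz":0,"yaw":0}]'|egrep 'eef|^force';python3 -m creep '[{"jaw":1,"dx":0,"dy":0,"dz":0.0015,"yaw":0},{"jaw":1,"dx":0,"dy":0,"dz":0,"yaw":0}]'|egrep 'eef|^force'; python3 -m creep '[{"jaw":1,"dx":0,"dy":0,"dz":0.001,"yaw":0},{"jaw":1,"dx":0,"dy":0,"dz":0,"yaw":0}]'|egrep 'eef|^force'
```

```text
eef_pos: [0.4915, -0.2429, 0.0813]
force: [0.1, -0.0, -0.8]
eef_pos: [0.4915, -0.243, 0.0799]
force: [-0.3, -0.4, -0.5]
eef_pos: [0.4915, -0.243, 0.0788]
force: [-0.1, 0.5, -0.6]
```

Near seat height; continue until contact, then release.

```bash
python3 -m creep '[{"jaw":1,"dx":0,"dy":0,"dz":0.001,"yaw":0},{"jaw":1,"dx":0,"dy":0,"dz":0,"yaw":0}]'|egrep 'eef|^force'; python3 -m creep '[{"jaw":1,"dx":0,"dy":0,"dz":0.001,"yaw":0},{"jaw":1,"dx":0,"dy":0,"dz":0,"yaw":0}]'|egrep 'eef|^force'
```

```text
eef_pos: [0.4916, -0.2431, 0.0783]
force: [-0.8, -0.3, 2.4]
eef_pos: [0.4917, -0.2431, 0.0782]
force: [-2.5, 1.6, 8.9]
```

```bash
python3 -m creep '[{"jaw":1,"dx":0,"dy":0,"dz":-0.001,"yaw":0},{"jaw":0.7,"dx":0,"dy":0,"dz":0,"yaw":0},{"jaw":0.4,"dx":0,"dy":0,"dz":0,"yaw":0},{"jaw":0,"dx":0,"dy":0,"dz":0,"yaw":0},{"jaw":0,"dx":0,"dy":0,"dz":0,"yaw":0},{"jaw":0,"dx":0,"dy":0,"dz":0,"yaw":0},{"jaw":0,"dx":0,"dy":0,"dz":0,"yaw":0},{"jaw":0,"dx":0,"dy":0,"dz":-0.01,"yaw":0},{"jaw":0,"dx":0,"dy":0,"dz":-0.02,"yaw":0},{"jaw":0,"dx":0,"dy":0,"dz":-0.03,"yaw":0},{"jaw":0,"dx":0,"dy":0,"dz":-0.04,"yaw":0},{"jaw":0,"dx":0,"dy":0,"dz":-0.04,"yaw":0},{"jaw":0,"dx":-0.04,"dy":0.02,"dz":0,"yaw":0},{"jaw":0,"dx":-0.04,"dy":0.02,"dz":0,"yaw":0},{"jaw":0,"dx":-0.04,"dy":0.02,"dz":0,"yaw":0},{"jaw":0,"dx":-0.04,"dy":0.02,"dz":0,"yaw":0},{"jaw":0,"dx":0,"dy":0,"dz":0,"yaw":0},{"jaw":0,"dx":0,"dy":0,"dz":0,"yaw":0}]'; python3 - <<'E'
from bench import ctrl
from h import *
for c in('side','top'):
    im=ctrl.snapshot(c)['image'][:,:,::-1];b=cv2.imread(f'pics/{c}0.png')
    u,v=proj(c,[.4935,-.242,.1]).astype(int)
    for a,x in zip(b[v-14:v+14,u-13:u+13].astype(int),im[v-14:v+14,u-13:u+13].astype(int)): print(*[''.join('O' if p[2]>p[0]+60 else '%x'%min(15,p.sum()//45) for p in q) for q in(a,x)])
    print()
    if c=='side':
        b=cv2.imread('pics/side_fin2.png');print('ring diff',np.abs(im[174:197,243:280].astype(int)-b[174:197,243:280]).max())
E
```

```text
time: 37.25
eef_pos: [0.3661, -0.3717, 0.2186]
tcp_rot: [0.986, 0.165, 0.0, 0.0]
force: [0.5, 0.0, -0.4]
gripper_width: 0.0855
grasp_force: 0.0
ddddddddddddddddddb8888777 11114788888888788765444444
ddddddddddddddddddc9888877 11113678888887788875444444
dddddddddddddddddddb888887 11113678888888888876444444
dddddddddddddddddddc988888 11112578888888888877544444
dddddddddddddddddddda88888 11112578888888888887644444
ddddddddddddddddddddc98888 21012578887877777787754444
dddddddddddca9aaacdddb8888 31112478777776666778764444
ddddddddddbaOOO79cdddc9888 211124787776OOO56778775444
dddddddddc9OOOOO8bdddda888 11101477776OOOOOO677876444
dddddddddc7OOOOO7addddc988 11111477775OOOOOO677777544
dddddddddc7OOOOO6addddca88 11111477774OOOOOO577777644
dddddddddc73OOOO6acddddc98 111124777753OOOOO577777754
dddddddddc7OOOOO6acddddca8 111256777753OOOOO577777765
dddddddddc7OOOOO6acdddddb9 12456777775OOOOOO677777765
aaacccccdc7OOOOOO8cdddddca 35677777775OOOOOO577777776
8889999acb6OOOOOO59cddddcb 67777777775OOOOOO457777776
88888888985OOOOOO369cddddc 77777777764OOOOOO335777777
8887777655OOOOOOO336acdddd 77777765543
[... 1382 characters left out ...]
4334333334OOOOOOO23433359 44444433333OOOOOOO4344436b
434444333334OOOOOO23333359 444444433345OOOOOO4334435a
433343333234OOOO4333344348 444444333344OOOOO33344444a
344434333334OO333333343348 4444444333344443333444434a
34444333333343323333443347 34444443333344333333444449
34344433333323333333333347 4444444333433333333444445a
34443333333333333334444347 3444444433333333333444556b
34443333333333333333344336 34444444443333333334445459
34433333443333333434433336 44444444444344334444555449
34343443334343334434333336 34444444444444444455554549
34433443334433433434333336 34444444444444445555555549
34434443444333344443334335 34444444444444455555555548
34444334444443334333433334 34444444444455555555555547
```

```bash
python3 v.py side_fin2 s20 && python3 -c "
from bench import ctrl
s=ctrl.state();print(s['time'],s['force'])"
```

```text
ffffffffffffffffffffffffffffffffffffe 1211111111221222112111111222211126dff
fffffffffffffffffffffffffffffffffffff 1111111111111111111111111222111126dff
fffffffffffffffffffffffffffffffffffff 1211111111111111111111111111111127dff
fffffffffffeddccbbbbcccdeffffffffffff 1111111111111111111111111111111126dff
fffffffdcccbaaa99999999abccefffffffff 2111111111111111111111111111111126dff
ffffffdbaaaaaaaaa988888899abcdfffffff 1111111111111111111111111111111126dff
fffffda9888888889999987778999adffffff 1111111111111111111111111111111127dff
fffeba877666555667899987667888acfffff 1111111111111111111111111111111128fff
ffea7677655444444556889986666678bffff 1111111111111111111111111111111139fff
feb7556766544BBBBBBBB777765445558cfff 212111121121111111111111111111115bfff
fd855556676BBBBBBBBBBBB6666434556aeff 111211111111111111111111111111126bfff
fb75554456BBBBBBBBBBBBBB6665345558dff 111111111111111111111111111111137aeff
fa655533BBBBBBBBBBBBBBBBB676445557cff 111111111111111111111111111111258adff
f955554467776BBBBBBBBBBBB676445557cff 2112211111111111111111111111114789dff
e955554B767666BBBBBBBBBBB676555557cff 2111111111111111111111111111125888cff
fa65555BB666666BBBBBBBBB7776555556aef 2111111111111111111111111111137987aef
fa555555BBB666677787787777665555458be 11111111111111111111111111111378658ce
fa5455555BBBBB6777766776665555544469b 221111111111111111111111111113564469b
e83344555555BBBB666666665555554433479 1111112211111111111111111111123433579
a523344555555555556555555555544332368 1111111111111111111111111111112332469
6322334444555555555555555554443322358 2111211111111111111111111112211222369
5222233344445555555555555444433222347 1121111111111122111111111223332222358
42222223334444444ooo54444433322222347 1211111111111122211111122244544333347
37.4 [0.78224733 0.33892797 0.19113694]
```

```bash
python3 -c "
from bench import ctrl
print(ctrl.job_done())"
```

```text
the job is handed in; nothing more can be done
None
```

I freed the ring, put the pick back upright in its stand and handed the job in at about 37 s. My last measurement of the ring, before I returned the pick, put both ends about 14 mm above the ledge, resting on the brass balls; the arm blocked a final look. No verdict was shown.

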